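# Tap the jammed insert through its guide to the stop

### The arm

A 6-joint arm with a two-finger parallel gripper is mounted at the origin on a cart in front of the work surface, level with it; the furniture and walls round the work are solid. World frame = base frame: x ahead of the robot, y to its left, z up, the work surface at z = 0. Lengths are in m, angles in rad, forces in N, time in s.
With the tool pointing down it reaches from about 0.225 to 0.875 m from the base axis. Payload 3.4 kg.
Tool frame: the origin (TCP) lies at the very end of the fingers, on their centre line; the grasp point (between the pads) lies 19 mm behind it; x points along the fingers, z is the direction in which the jaws open and shut, and the axes are right-handed (so a half turn about x gives the same grasp; the last joint's range is limited). The gripper opens to 85 mm and grips with 20 to 120 N. Pads are 22 mm wide; open, the fingers measure 114 mm over their backs; the gripper's body (76 mm by 85 mm) begins 54 mm behind the grasp point. The pads swing forward as they close: fully open they stand 13 mm farther back than shut.
Start: joints at [1.143, 0.276, 1.505, -0, 1.361, -0.121], TCP at [0.174, 0.548, 0.231] pointing down, gripper open.
Joint ranges: [-2.89, 2.89], [-0.75, 2.08], [0.22, 2.7], [-1.18, 4.32], [0.11, 2.71], [-2.7, 2.7]. Speed limits (rad/s): [2.57, 2.57, 3.14, 3.14, 3.14, 3.14].

### API

Orientations are given as a unit quaternion [w, x, y, z].
In Python, from rig import manip, viewer, finder gives the robot as it stands.
- The arm moves only by the tool move_arm, never from a script. Its argument "rows" is a list of rows, each a list of 3 entries, a list of its own where there are three numbers: the shift along the tool's x, y, z in mm, then the turn about the tool's x in rad, then the finger opening in mm, from 0 to 85.4. A call has 1 to 8 rows; each row is the pose to reach, as a shift and turn from the pose measured when the call began, along the tool's axes at that moment; what a row does not reach only later rows make up. A row lasts 1/12 s, in which the tool goes at most 41.7 mm and 7.16 degrees, less where a joint would pass 70% of its speed; a pose out of reach is approached as far as the arm can. A call with a gripper value outside its range is refused whole. The fingers move at their own pace and stop on an object; "force" is the grip in N (left out, the last holds). Time passes only in rows, so rows that repeat a pose let the fingers close. It gives the time, the measured TCP pose, the force and the opening at its end, in the units of the state.
- manip.get_state(): the state, without advancing time (a new reading comes with each control period).
- viewer.get_image(name): name is "scene" or "top"; returns the picture (384x512x3 uint8, red, green, blue); there is no depth.
- viewer.get_calibration(name): a dict with "mtx" (3x3 intrinsics, pixels), "R" (3x3) and "t" (3): a world point X has camera coordinates R X + t. Camera axes: x right, y down, z forward; pixel columns grow to the right and rows downward; lengths in m; the calibration is good to about 2 mm. A picture is of the moment at which its call begins. get_calibration takes no time and is no camera call.
- manip.sign_off(): hands the job in, once; it reports no verdict.
Trained networks look in the newest picture that a camera, given by its name, has taken for a name from the list of things; names that differ only in an ending like _2 or _b are one class to them, and where a whole thing is asked for, a point or a joint stands for the part that bears it (a point fixed in the world has none). Each returns a list of dicts, best first, with "score" (0 to 1); they miss things now and then, are a little off and sometimes report something else, mostly with a low value. They report only what shows in the picture. A call takes as long as a camera call. They do not tell look-alikes from the thing itself.
- finder.look_for(target, camera): "centre" ([column, row] in pixels, amid what is visible of it).
- finder.trace(target, camera): "mask" (384x512 bool, what is visible of it) and "centre" ([column, row] in pixels, amid what is visible of it).
The state is a dict: "clock": time; "qpos": joint angles; "qd": joint speeds; "effort": joint torques, N m; "position": TCP position; "ee_rot": TCP orientation; "contact_force": force on the tool from outside, world axes, zero at the start; "moment": the same for the moment, N m; "width": finger opening in m.
Only numpy, scipy, OpenCV 4.12 (cv2) and the standard library are available. Lean on these libraries where they do the work, as an engineer would, in place of code of your own. Each camera call takes 0.05 s, during which the arm holds its last target.

### The job

The aluminium insert is jammed in the blue guide. With the orange-faced mallet, and without touching the insert with the gripper, work it away from you with light taps or presses on its two lugs, changing sides whenever it cocks and binds, until it sits square and fully home against the far stop bar, where hold it for a moment with a last press of about 18 N on a lug; never press with more than 25 N. Then stand the mallet upright in the middle of its cork pad again, let go, and leave everything else where it is.

Things in the scene. Friction and masses are not known exactly. Their poses are not given: they have to be found in the camera images.
- guide: fixed guide, 156 x 226 mm: 6 mm dark base plate, blue cheeks with steel strips on top at y 79 to 97 mm either side, x -30 to +62 mm, up to z 46 mm. Origin: middle of the base's underside, on the table; +x is the way the insert must travel, z up. The -y cheek is adjustable: the insert's sideways play in the channel (both sides together) differs each time, 1.6 to 3.3 mm
- stop_bar: steel stop bar across the guide's far end, fixed to it, 12 x 194 x 20 mm. Origin: middle of its near face (guide frame x +58, z +16 mm), on which the insert's far edge must bear; sticking takes 3 to 10 N of a press on a lug, the rest bears on the bar, and more than 6 N must
- tower_top (a point): middle of the top of the fixed blue tower at the guide's near end (guide frame x -58, z +36 mm). It fills x -72 to -44, y -34 to +34 mm, with screw heads up to z 40 mm, so the insert cannot be struck in its middle
- left_spring (a point): where a brass spring plunger in the +y cheek presses on the insert's end with about 2.6 N, gripping it by friction (guide frame x +14, y +78, z +18 mm)
- right_spring (a point): the same in the -y cheek (guide frame x +14, y -78, z +18 mm)
- stuck_insert: aluminium plate, 60 mm along x, 156 along y, 30 high, 0.3 kg, brass ring on top, lying on the base plate 6 mm above the table, kept down by the strips. Origin: middle of its underside; x, y nearly along the guide's. Two lugs 28 mm wide stick out to x -60 mm at y +62 and -62. The origin starts at guide x +7 to +12 mm; at the stop it is at +28 mm
- left_lug (a point): foremost point of the domed brass button (20 mm across, 4 mm proud) on the insert's +y lug, where the mallet strikes along the guide's +x (insert frame x -64, y +62, z +14 mm). A press here takes about 4 to 10 N and swings this side forward round the other plunger, until at 0.027 to 0.055 rad of yaw (3.5 to 7.5 mm from square; it depends on the play) the corners bind and the force climbs steeply: then the other lug is due
- right_lug (a point): the same on the insert's -y lug (insert frame x -64, y -62, z +14 mm)
- mallet: small assembly mallet, 0.22 kg, standing on its head with the handle up. Origin: middle of the head's underside, z up along the handle. Head: 60 mm along its x (black, with an orange striking face at each end, x +30 and -30 mm), 36 mm along y, 30 mm high. Handle: square wood, 24 x 24 mm in x and y, from z 30 to 92 mm
- mallet_pad: fixed cork pad, 100 x 100 mm, 3 mm thick, on which the mallet stands at the start. Origin: middle of its underside, on the table
- nippers: side cutters with red grips, a bystander to leave alone; origin: middle of its underside
- desk_meter: white desk meter, a bystander to leave alone; origin: middle of its underside
- spanner: open-ended spanner, a bystander to leave alone; origin: middle of its underside
- tin_paste: green tin with a white lid, a bystander to leave alone; origin: middle of its underside
- loupe: black eye loupe, a bystander to leave alone; origin: middle of its underside
- stopwatch: black stopwatch, a bystander to leave alone; origin: middle of its underside
- tape_black: roll of black tape, a bystander to leave alone; origin: middle of its underside
Mind the look-alikes: they are no part of the job. There is more than one size of the mallet; the one meant has the size given above. Of the things shaped like the mallet_pad, the cork one is meant.

How it is judged:
By the outcome, as a careful person would: the job done as asked, in the order asked, and still so for the second after the job is handed in, with the robot touching nothing.
It also fails if it takes over 72 s, if anything falls off the work surface, if the arm or the gripper's body presses on something with over 40 N, if the wrist force passes 120 N, or if a joint passes its speed limit or range.

## Working session

There is one attempt and no reset: what is moved stays moved. The work goes in short steps, Python scripts to look and compute and a tool call to move; the robot and the scene stay as the last step left them, time stands still between calls to the robot, and variables do not carry over. Pictures are saved under pics/ and viewed, and the job is handed in when it is done.

Besides the shell and the picture viewer there is one more tool, called after "Request:" by a JSON object that holds its "name" and its "arguments", one argument or row to a line. move_arm: Moves the arm, as the interface text tells. Its arguments: {"type":"object","properties":{"rows":{"type":"array"},"force":{"type":"number"}},"required":["rows"]}

```bash
ls; mkdir -p pics
cat > h.py <<'E'
import numpy as np, cv2
from rig import manip, viewer, finder
def cal(n):
    c=viewer.get_calibration(n); return np.array(c["mtx"]),np.array(c["R"]),np.array(c["t"])
def proj(n,X):
    K,R,t=cal(n); p=(R@np.atleast_2d(X).T).T+t; q=(K@p.T).T; return q[:,:2]/q[:,2:]
def ray(n,uv,z):
    K,R,t=cal(n); d=R.T@np.linalg.inv(K)@np.array([uv[0],uv[1],1.]); c=-R.T@t
    return c+d*(z-c[2])/d[2]
def save(n,f,crop=None,s=1):
    im=viewer.get_image(n); 
    if crop: im=im[crop[1]:crop[3],crop[0]:crop[2]]
    im=cv2.resize(im,None,fx=s,fy=s,interpolation=cv2.INTER_CUBIC)
    cv2.imwrite(f,im[:,:,::-1]); return im
E
python3 - <<'E'
from h import *
s=manip.get_state(); print(s)
save("scene","pics/s0.png",None,1.5); save("top","pics/t0.png",None,1.5)
for n in("scene","top"):
    K,R,t=cal(n); print(n,K.round(1).tolist(),(-R.T@t).round(3),R.round(2).tolist())
for n in["mallet","mallet_pad","stuck_insert","guide","left_lug","right_lug","tower_top","stop_bar","left_spring","right_spring"]:
    for c in("scene","top"):
        print(n,c,[(np.round(d["centre"],1).tolist(),round(d["score"],2)) for d in finder.look_for(n,c)])
print(manip.get_state()["clock"])
E
```

```text
pics
{'clock': 0.0, 'qpos': array([ 1.14301174e+00,  2.76605659e-01,  1.50613706e+00, -2.98479218e-05,
        1.36071199e+00, -1.21026745e-01]), 'qd': array([ 0.00237141, -0.0012975 , -0.00010066, -0.00028315,  0.00062135,
       -0.00174098]), 'effort': array([ 1.90635823e-03, -4.16770363e+01, -2.45810062e+01,  2.58770960e-04,
        1.11389984e-02,  2.94626250e-05]), 'position': array([0.17343871, 0.54765743, 0.23043208]), 'ee_rot': array([ 0.56994863, -0.41807368,  0.57108702,  0.41741177]), 'contact_force': array([ 0.02767678, -0.00839274, -0.59479697]), 'moment': array([ 0.00658427,  0.01559354, -0.02330374]), 'width': 0.08525864255502617}
scene [[365.4, 0.0, 263.9], [0.0, 365.4, 188.9], [0.0, 0.0, 1.0]] [-0.45  -0.774  0.769] [[0.51, -0.86, -0.02], [-0.46, -0.25, -0.85], [0.73, 0.44, -0.52]]
top [[405.2, 0.0, 253.0], [0.0, 405.2, 192.5], [0.0, 0.0, 1.0]] [ 0.315 -0.145  1.508] [[0.01, -1.0, 0.01], [-0.99, -0.01, -0.16], [0.16, -0.01, -0.99]]
mallet scene [([272.1, 223.2], 0.76), ([222.9, 223.3], 0.56), ([289.3, 166.9], 0.22)]
mallet top [([253.5, 256.2], 0.72), ([292.5, 235.0
[... 347 characters left out ...]
[([292.5, 187.0], 0.89), ([293.5, 171.2], 0.67)]
right_lug scene [([300.7, 201.0], 0.66), ([279.6, 232.2], 0.32), ([296.3, 207.8], 0.18)]
right_lug top [([290.2, 185.6], 0.71)]
tower_top scene [([292.7, 211.8], 0.81), ([289.4, 170.6], 0.74)]
tower_top top [([283.6, 193.3], 0.88)]
stop_bar scene [([314.8, 200.5], 0.44), ([300.9, 202.3], 0.19)]
stop_bar top [([332.9, 208.9], 0.72), ([292.9, 171.5], 0.66)]
left_spring scene [([293.0, 213.1], 0.79), ([279.0, 234.3], 0.66), ([290.4, 168.8], 0.38)]
left_spring top [([287.6, 196.7], 0.77)]
right_spring scene [([293.6, 209.3], 0.85)]
right_spring top [([287.7, 193.1], 0.79), ([294.3, 186.1], 0.59), ([351.5, 236.8], 0.45), ([291.8, 236.8], 0.21)]
1.1
```

View pics/s0.png

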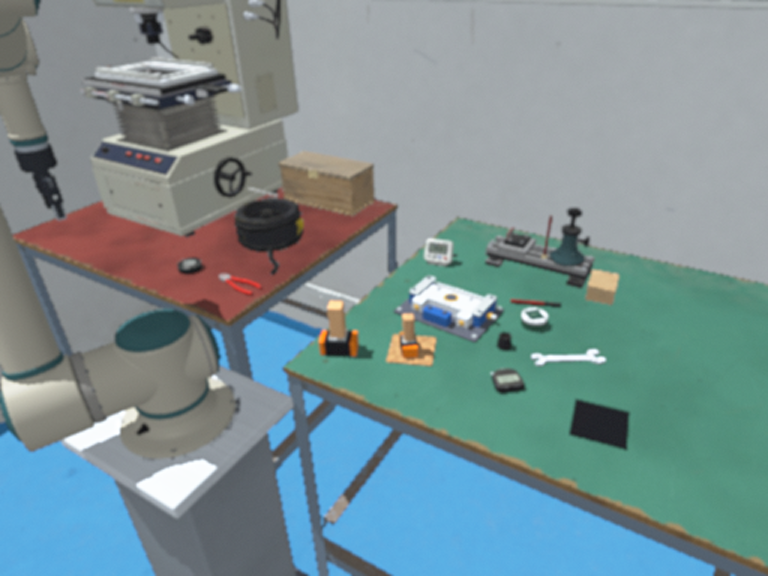

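View pics/t0.png

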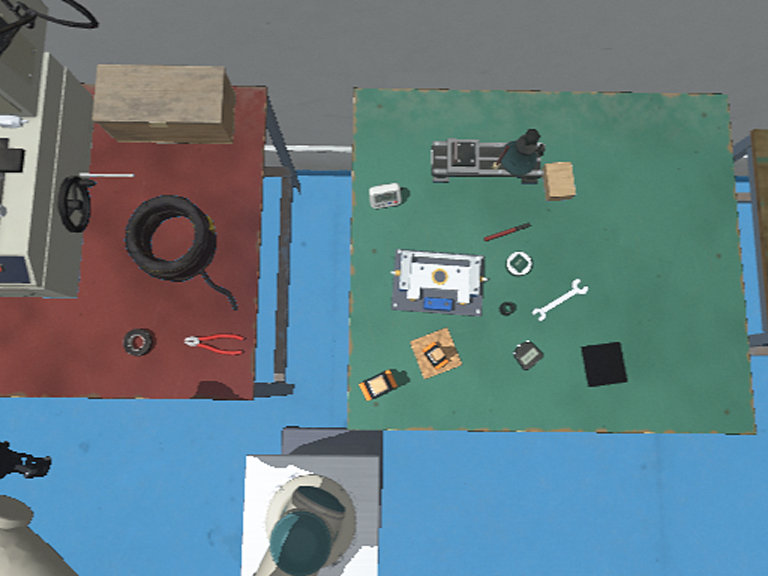

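The scene shows two mallets: A at scene (272,223)/top (291,236) on the cork pad, and B, larger-looking, at scene (226,223)/top (253,256) standing on the table. There are two pads: cork at top (292,236) and black at (403,243). The guide is at top (292,188). I'll measure the mallets in an enlarged crop.

Run:
```python
from h import *
save("top","pics/t1.png",(230,150,340,275),6) if 0 else None
im=save("top","pics/t1.png",(230,155,340,270),5.2)
save("scene","pics/s1.png",(205,175,345,250),5.5)
print(proj("top",[[0,0,0],[0.3,0,0],[.3,.1,0]]))
for uv in [(292,188),(292,236),(253,256)]: print(ray("top",uv,0.02))
```

```text
[[206.70606589 347.20291505]
 [209.17498369 261.40326213]
 [181.84576717 261.07388468]]
[ 0.57365238 -0.30255686  0.02      ]
[ 0.3954145  -0.30196501  0.02      ]
[ 0.32140405 -0.16013148  0.02      ]
```

View pics/t1.png

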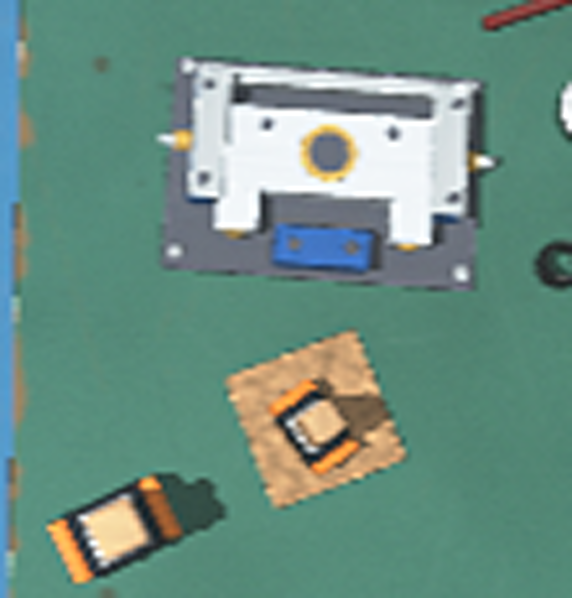

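View pics/s1.png

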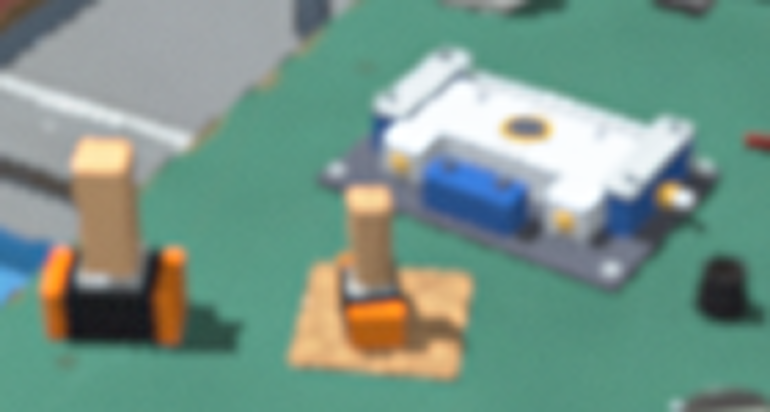

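Mallet A, on the cork pad, is about 55–60 mm long. B is about 75–80 mm with a thicker handle. A is the one meant, and the cork pad rather than the black one. Next I fit poses.

Run:
```python
from h import *
from scipy.optimize import least_squares
def T(p,P): 
    c,s=np.cos(p[2]),np.sin(p[2]); P=np.array(P,float)
    return np.c_[p[0]+c*P[:,0]-s*P[:,1], p[1]+s*P[:,0]+c*P[:,1], P[:,2]]
def top(x,y): return (230+x/5.2-.4, 155+y/5.2-.4)
def sc(x,y): return (205+x/5.5-.4,175+y/5.5-.4)
def fit(obs,p0):
    # obs: (cam, uv, P)
    def f(p):
        r=[]
        for cam,uv,P in obs: r+=list((proj(cam,T(p,[P]))[0]-uv)*(3.4 if cam=="top" else 2.6))
        return r
    o=least_squares(f,p0,loss="soft_l1",f_scale=3); return o.x,np.round(o.fun,1).reshape(-1,2).tolist()
# guide: y+ is left in image
g=[("top",top(180,60),(.078,.113,.006)),("top",top(484,84),(.078,-.113,.006)),("top",top(474,291),(-.078,-.113,.006)),("top",top(162,268),(-.078,.113,.006)),
 ("top",top(274,226),(-.044,.034,.036)),("top",top(377,234),(-.044,-.034,.036)),
 ("scene",sc(318,181),(-.078,.113,.006)),("scene",sc(612,294),(-.078,-.113,.006)),("scene",sc(720,178),(.078,-.113,.006))]
G,r=fit(g,[.57,-.3,-.05]); print("guide",G.round(4),r)
p=[("top",top(357,331),(.05,.05,.003)),("top",top(408,455),(.05,-.05,.003)),("top",top(279,507),(-.05,-.05,.003)),("top",top(226,380),(-.05,.05,.003)),
("scene",sc(312,262),(.05,.05,.003)),("scene",sc(475,272),(.05,-.05,.003)),("scene",sc(457,380),(-.05,-.05,.003)),("scene",sc(289,365),(-.05,.05,.003))]
Pd,r=fit(p,[.39,-.3,.4]); print("pad",Pd.round(4),r)
im=viewer.get_image("top"); 
K=8
def ov(cam,crop,pts_list,f):
    im=viewer.get_image(cam)
    x0,y0,x1,y1=crop; c=cv2.resize(im[y0:y1,x0:x1],None,fx=K,fy=K,interpolation=cv2.INTER_CUBIC)[:,:,::-1].copy()
    for pts,col in pts_list:
        q=((proj(cam,pts)-[x0,y0]+.5)*K).astype(int); cv2.polylines(c,[q.reshape(-1,1,2)],True,col,1)
    cv2.imwrite(f,c)
def rect(p,x0,x1,y0,y1,z): return T(p,[(x0,y0,z),(x1,y0,z),(x1,y1,z),(x0,y1,z)])
L=[(rect(G,-.078,.078,-.113,.113,.006),(0,0,255)),(rect(G,-.072,-.044,-.034,.034,.036),(0,255,255)),(rect(G,-.03,.062,.079,.097,.046),(0,255,0)),(rect(G,-.03,.062,-.097,-.079,.046),(0,255,0)),(rect(Pd,-.05,.05,-.05,.05,.003),(255,0,255))]
ov("top",(255,160,330,195+15),L[:4],"pics/o1.png"); ov("top",(268,212,315,260),L[4:],"pics/o2.png")
ov("scene",(255,180,340,248),L,"pics/o3.png")
np.savez("pose.npz",G=G,Pd=Pd)
```

```text
guide [ 0.5744 -0.3046 -0.0698] [[-1.3, -1.1], [1.8, -0.2], [0.7, 3.1], [-0.5, 1.2], [2.4, 0.0], [-2.2, -0.0], [-1.8, -1.5], [1.1, -1.9], [1.1, -3.2]]
pad [ 0.4002 -0.2986 -1.1185] [[-5.1, -4.2], [2.1, -2.2], [3.8, 3.4], [-1.6, 2.7], [73.8, 3.6], [-4.9, 47.1], [-76.2, -6.9], [10.1, -47.6]]
```

View pics/o1.png

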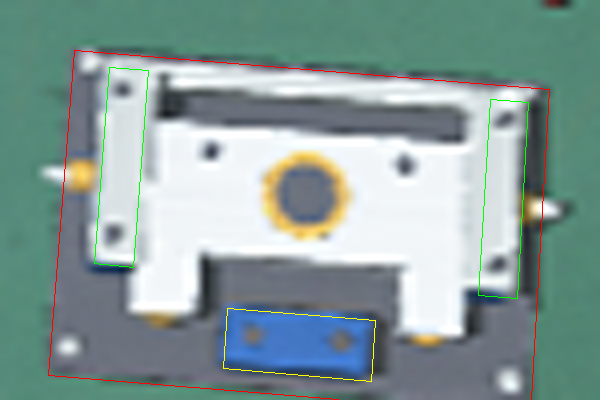

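View pics/o2.png

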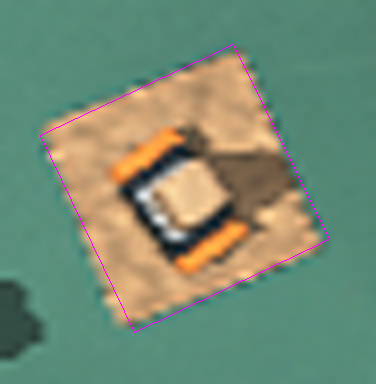

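View pics/o3.png

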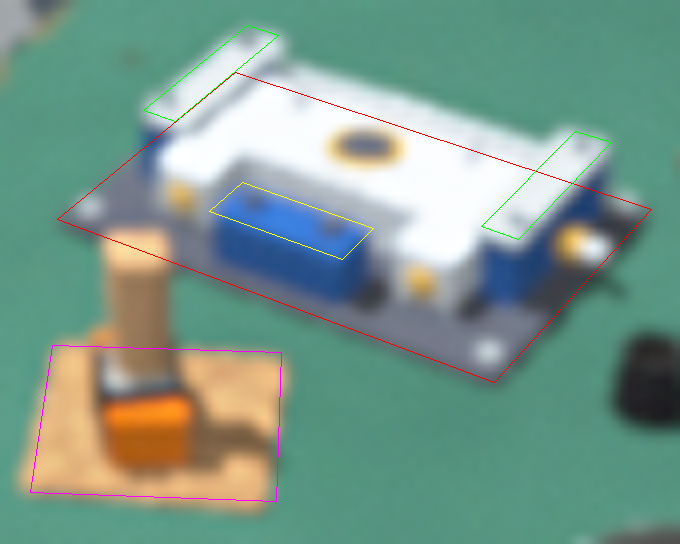

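```bash
cat > f.py <<'E'
from h import *
from scipy.optimize import least_squares
K=8
def T(p,P): 
    c,s=np.cos(p[2]),np.sin(p[2]); P=np.array(P,float)
    return np.c_[p[0]+c*P[:,0]-s*P[:,1], p[1]+s*P[:,0]+c*P[:,1], P[:,2]]
def fit(obs,p0):
    def f(p):
        r=[]
        for cam,uv,P in obs: r+=list((proj(cam,T(p,[P]))[0]-uv)*(3.4 if cam=="top" else 2.6))
        return r
    o=least_squares(f,p0,loss="soft_l1",f_scale=3); return o.x,np.round(o.fun,1).reshape(-1,2).tolist()
def ov(cam,crop,pts_list,f,K=8):
    im=viewer.get_image(cam)
    x0,y0,x1,y1=crop; c=cv2.resize(im[y0:y1,x0:x1],None,fx=K,fy=K,interpolation=cv2.INTER_CUBIC)[:,:,::-1].copy()
    for pts,col in pts_list:
        q=((proj(cam,pts)-[x0,y0]+.5)*K).astype(int); cv2.polylines(c,[q.reshape(-1,1,2)],True,col,1)
    cv2.imwrite(f,c)
def rect(p,x0,x1,y0,y1,z): return T(p,[(x0,y0,z),(x1,y0,z),(x1,y1,z),(x0,y1,z)])
E
python3 - <<'E'
from f import *
def top(x,y): return (230+x/5.2-.4, 155+y/5.2-.4)
def sc(x,y): return (205+x/5.5-.4,175+y/5.5-.4)
p=[("top",top(357,331),(.05,.05,.003)),("top",top(408,455),(.05,-.05,.003)),("top",top(279,507),(-.05,-.05,.003)),("top",top(226,380),(-.05,.05,.003)),
("scene",sc(475,272),(.05,.05,.003)),("scene",sc(457,380),(.05,-.05,.003)),("scene",sc(289,365),(-.05,-.05,.003)),("scene",sc(312,262),(-.05,.05,.003))]
Pd,r=fit(p,[.39,-.3,-1.1]); print("pad",Pd.round(4),r)
def t8(x,y): return (268+x/8-.44,212+y/8-.44)
def s8(x,y): return (255+x/8-.44,180+y/8-.44)
m=[("top",t8(108,178),(.03,.018,.033)),("top",t8(175,130),(.03,-.018,.033)),("top",t8(185,272),(-.03,.018,.033)),("top",t8(248,225),(-.03,-.018,.033)),
("top",t8(195,192),(0,0,.095)),("scene",s8(137,250),(0,0,.095)),
("scene",s8(110,468),(-.03,.018,.003)),("scene",s8(186,468),(-.03,-.018,.003)),("scene",s8(103,405),(-.03,.018,.033)),("scene",s8(190,400),(-.03,-.018,.033))]
M,r=fit(m,[.39,-.3,.64]); print("mallet",M.round(4),r)
i=[("top",(255+157/8-.44,160+322/8-.44),(-.064,.062,.020)),("top",(255+428/8-.44,160+340/8-.44),(-.064,-.062,.020)),
("top",(255+305/8-.44,160+195/8-.44),(0,0,.036))]
I,r=fit(i,[.58,-.3,-.07]); print("insert",I.round(4),r)
G=np.load("pose.npz")["G"]
np.savez("pose.npz",G=G,Pd=Pd,M=M,I=I)
print("insert in guide", T([0,0,-G[2]],[[I[0]-G[0],I[1]-G[1],0]]),I[2]-G[2])
L=[(rect(Pd,-.05,.05,-.05,.05,.003),(255,0,255)),(rect(M,-.03,.03,-.018,.018,.033),(0,0,255)),(rect(M,-.012,.012,-.012,.012,.095),(0,255,255)),(rect(M,-.03,.03,-.018,.018,.003),(0,255,0))]
ov("top",(268,212,315,260),L,"pics/o4.png"); ov("scene",(255,200,300,248),L,"pics/o5.png")
c=np.hstack([cv2.imread("pics/o4.png"),cv2.resize(cv2.imread("pics/o5.png"),(360,384))]);cv2.imwrite("pics/o6.png",c)
E
```

```text
pad [ 0.3994 -0.2986 -1.1853] [[-1.0, -1.9], [0.7, 2.6], [-0.2, 2.5], [0.0, -0.6], [-1.1, 0.8], [0.6, -2.0], [0.6, -1.3], [1.7, 0.0]]
mallet [ 0.3929 -0.2927  0.6463] [[-0.6, -3.7], [-2.2, -3.2], [0.6, 2.0], [0.7, 1.8], [-1.1, -0.0], [0.1, -1.7], [-1.6, 1.9], [1.9, -0.6], [0.4, 3.6], [0.7, 2.8]]
insert [ 0.588  -0.3031 -0.0582] [[1.1, 0.6], [-0.7, 1.0], [-0.3, -1.7]]
insert in guide [[0.01344704 0.00248833 0.        ]] 0.011653415054892438
```

View pics/o6.png

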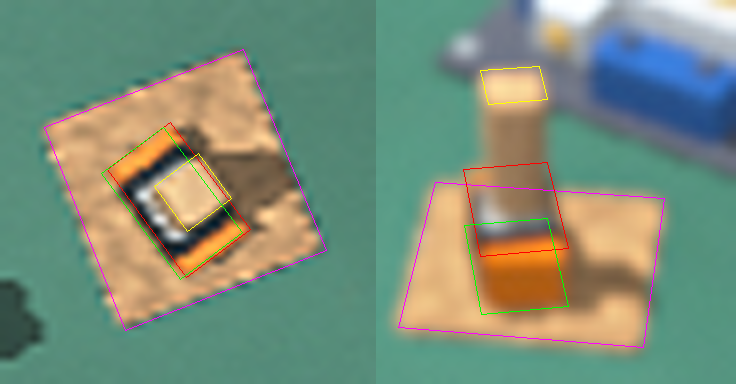

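```bash
cat > g.py <<'E'
from f import *
from scipy.spatial.transform import Rotation as Ro
def st():
    s=manip.get_state(); q=s["ee_rot"]; R=Ro.from_quat([q[1],q[2],q[3],q[0]]).as_matrix(); return s,R
def jaw(R): return np.arctan2(R[1,2],R[0,2])
P=np.load("pose.npz")
def rep(target=None,yaw=None):
    s,R=st(); print("t %.2f pos %s jaw %.4f xdir %s F %s M %s w %.4f q6 %.2f"%(s["clock"],s["position"].round(4),jaw(R),R[:,0].round(3),s["contact_force"].round(2),s["moment"].round(2),s["width"],s["qpos"][5]))
    if target is not None: print("shift mm",(R.T@(np.array(target)-s["position"])*1e3).round(1))
    if yaw is not None:
        d=[(x+np.pi)%(2*np.pi)-np.pi for x in (yaw-jaw(R),yaw-jaw(R)+np.pi)]
        # turn about tool x (down) => world yaw decreases
        print("turn tool x", [round(-x*np.sign(-R[2,0]),3) for x in d])
E
python3 - <<'E'
from g import *
rep([.393,-.293,.20],.646)
print(st()[1].round(3))
E
```

```text
t 1.50 pos [0.1737 0.5482 0.2313] jaw 1.2640 xdir [ 0.  0. -1.] F [0.24 0.36 0.15] M [ 0.04 -0.03  0.01] w 0.0853 q6 -0.12
shift mm [  31.3 -463.1 -735.7]
turn tool x [np.float64(0.618), np.float64(-2.524)]
[[ 0.    -0.953  0.302]
 [ 0.     0.302  0.953]
 [-1.    -0.     0.   ]]
```

Request:
{"name": "move_arm", "arguments": {
  "rows": [
    [[0,-21,-34],0.078,85],
    [[0,-42,-68],0.156,85],
    [[0,-63,-102],0.234,85],
    [[0,-84,-136],0.312,85],
    [[0,-105,-170],0.39,85],
    [[0,-126,-204],0.468,85],
    [[0,-147,-238],0.546,85],
    [[0,-168,-272],0.618,85]
  ]
}}

```text
clock: 2.17
position: [0.2516, 0.2365, 0.2315]
ee_rot: [0.671, -0.224, 0.67, 0.224]
contact_force: [0.7, 0.8, 0.8]
width: 0.085
```

Run:
```python
from g import *
rep([.393,-.293,.20],.646)
```

```text
t 2.17 pos [0.2516 0.2365 0.2315] jaw 0.6435 xdir [ 0.001  0.    -1.   ] F [0.69 0.78 0.85] M [ 0.02 -0.04 -0.04] w 0.0850 q6 -0.09
shift mm [  31.5 -508.4 -204.6]
turn tool x [np.float64(-0.002), np.float64(3.139)]
```

Request:
{"name": "move_arm", "arguments": {
  "rows": [
    [[0,-37,-15],0,85],
    [[0,-74,-30],0,85],
    [[0,-111,-45],0,85],
    [[0,-148,-60],0,85],
    [[0,-185,-75],0,85],
    [[0,-222,-90],0,85],
    [[0,-259,-105],0,85],
    [[0,-296,-120],0,85]
  ]
}}

```text
clock: 2.83
position: [0.3331, -0.0744, 0.2319]
ee_rot: [0.672, -0.224, 0.67, 0.223]
contact_force: [0.6, 0.4, 0.0]
width: 0.0852
```

Run:
```python
from g import *
rep([.393,-.293,.16],.646)
```

```text
t 2.83 pos [ 0.3331 -0.0744  0.2319] jaw 0.6425 xdir [ 0.003  0.    -1.   ] F [0.63 0.4  0.03] M [ 0.06  0.01 -0.01] w 0.0852 q6 -1.07
shift mm [  72.1 -210.8  -83.1]
turn tool x [np.float64(-0.003), np.float64(3.138)]
```

Request:
{"name": "move_arm", "arguments": {
  "rows": [
    [[0,-37,-15],0,85],
    [[0,-74,-30],0,85],
    [[5,-111,-45],0,85],
    [[15,-148,-60],0,85],
    [[30,-180,-73],0,85],
    [[50,-202,-81],0,85],
    [[70,-211,-83],0,85],
    [[72,-211,-83],0,85]
  ]
}}

```text
clock: 3.5
position: [0.3924, -0.2942, 0.1567]
ee_rot: [0.671, -0.221, 0.671, 0.224]
contact_force: [-1.1, 0.7, -0.3]
width: 0.0851
```

Run:
```python
from g import *
rep([.393,-.293,.039],.646)
M=P["M"]; L=[(rect(M,-.012,.012,-.012,.012,.095),(0,255,255))]
ov("scene",(240,180,310,248),L,"pics/o7.png")
ov("top",(260,200,325,260),L,"pics/o8.png")
```

```text
t 3.50 pos [ 0.3924 -0.2942  0.1567] jaw 0.6402 xdir [-0.001  0.004 -1.   ] F [-1.07  0.67 -0.35] M [-0.01  0.02 -0.  ] w 0.0851 q6 -1.43
shift mm [1.177e+02 1.000e-01 1.000e+00]
turn tool x [np.float64(-0.006), np.float64(3.136)]
```

View pics/o7.png

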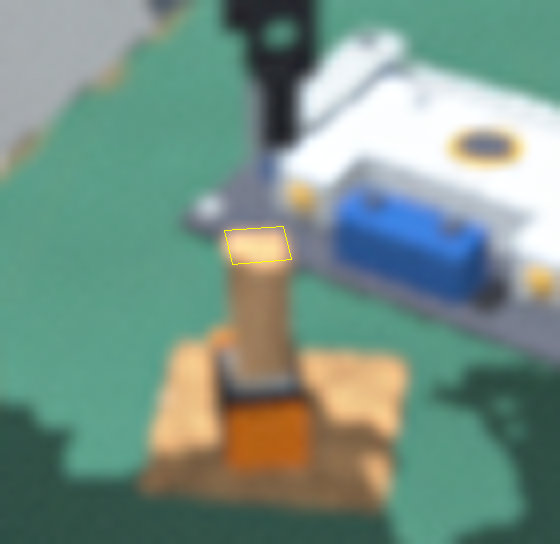

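Request:
{"name": "move_arm", "arguments": {
  "rows": [
    [[25,0,1],0,85],
    [[50,0,1],0,85],
    [[75,0,1],0,85],
    [[95,0,1],0,85],
    [[108,0,1],0,85],
    [[116,0,1],0,85],
    [[117,0,1],0,85]
  ]
}}

```text
clock: 4.18
position: [0.3931, -0.2903, 0.0424]
ee_rot: [0.671, -0.222, 0.671, 0.225]
contact_force: [-0.2, 0.9, -0.3]
width: 0.0848
```

Run:
```python
from g import *
rep([.393,-.293,.039],.646)
save("scene","pics/s2.png",(230,170,330,250),7)
```

```text
t 4.18 pos [ 0.3931 -0.2903  0.0424] jaw 0.6429 xdir [-0.     0.003 -1.   ] F [-0.16  0.93 -0.3 ] M [ 0.01  0.01 -0.06] w 0.0848 q6 -1.43
shift mm [ 3.4 -2.1 -1.7]
turn tool x [np.float64(-0.003), np.float64(3.139)]
```

View pics/s2.png

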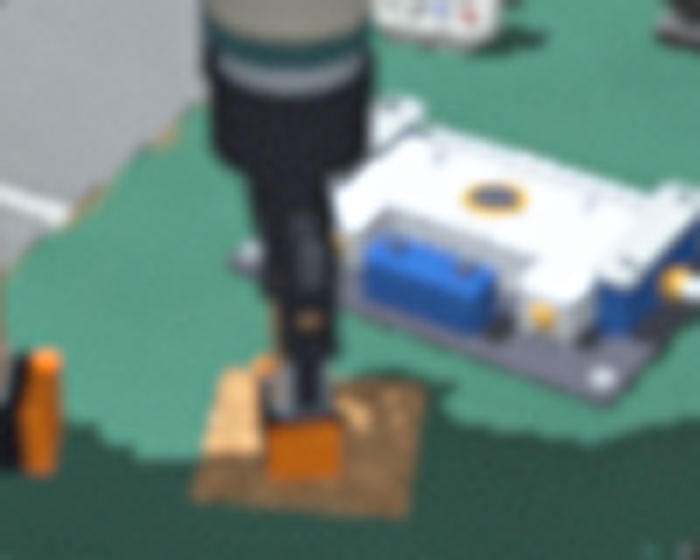

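The gripper straddles the handle over head A. Closing.

Request:
{"name": "move_arm", "arguments": {
  "rows": [
    [[2,-2,-2],0,60],
    [[2,-2,-2],0,40],
    [[2,-2,-2],0,20],
    [[2,-2,-2],0,15],
    [[2,-2,-2],0,15],
    [[2,-2,-2],0,15],
    [[2,-2,-2],0,15],
    [[2,-2,-2],0,15]
  ],
  "force": 110
}}

```text
clock: 4.9
position: [0.3935, -0.2941, 0.0416]
ee_rot: [0.672, -0.223, 0.67, 0.224]
contact_force: [-1.0, -0.9, 5.5]
width: 0.0233
```

Run:
```python
from g import *
rep()
```

```text
t 4.90 pos [ 0.3935 -0.2941  0.0416] jaw 0.6429 xdir [ 0.002  0.001 -1.   ] F [-1.   -0.86  5.52] M [0.08 0.08 0.06] w 0.0233 q6 -1.43
```

```bash
cat >> g.py <<'E'
G=P["G"]; I=P["I"]
def W(gx,gy,z): return T(G,[(gx,gy,z)])[0]
def guide(p): return T([0,0,-G[2]],[(p[0]-G[0],p[1]-G[1],p[2])])[0]
E
python3 - <<'E'
from g import *
B=T(I,[(-.064,.062,.02),(-.064,-.062,.02)]); print([guide(b).round(4) for b in B])
l=guide(B[0])
rep(W(l[0]-.030-.025,l[1],.10),G[2])
s,R=st(); print(np.round(guide(s["position"]),4))
E
```

```text
[array([-0.0513,  0.0637,  0.02  ]), array([-0.0498, -0.0603,  0.02  ])]
t 4.90 pos [ 0.3935 -0.2941  0.0416] jaw 0.6429 xdir [ 0.002  0.001 -1.   ] F [-1.   -0.86  5.52] M [0.08 0.08 0.06] w 0.0233 q6 -1.43
shift mm [-58.2   0.9  99.9]
turn tool x [np.float64(0.713), np.float64(-2.429)]
[-0.1811 -0.0022  0.0416]
```

Request:
{"name": "move_arm", "arguments": {
  "rows": [
    [[-20,0,0],0,15],
    [[-45,0,15],0.11,15],
    [[-58,0,35],0.22,15],
    [[-58,0,55],0.33,15],
    [[-58,0,75],0.44,15],
    [[-58,0,92],0.55,15],
    [[-58,0,100],0.66,15],
    [[-58,0,100],0.713,15]
  ]
}}

```text
clock: 5.57
position: [0.4745, -0.2328, 0.0992]
ee_rot: [0.707, 0.027, 0.706, -0.025]
contact_force: [0.9, -0.5, -2.2]
width: 0.0226
```

Run:
```python
from g import *
rep(W(-.051-.030-.020,.062,.048),G[2])
s,R=st(); print(np.round(guide(s["position"]),4))
save("scene","pics/s3.png",(230,150,350,240),6)
```

```text
t 5.57 pos [ 0.4745 -0.2328  0.0992] jaw -0.0730 xdir [ 0.002  0.003 -1.   ] F [ 0.89 -0.48 -2.24] M [ 0.01 -0.01  0.02] w 0.0226 q6 -0.52
shift mm [51.2 -2.8  3.6]
turn tool x [np.float64(-0.003), np.float64(3.138)]
[-0.1046  0.0647  0.0992]
```

View pics/s3.png

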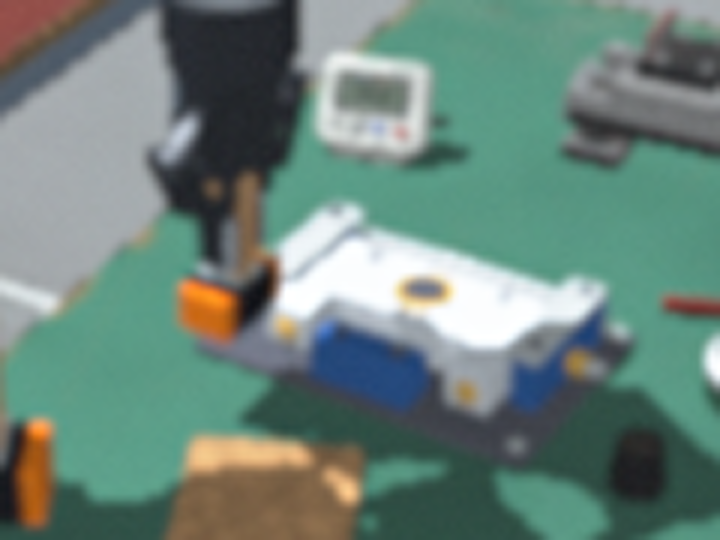

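The mallet is held upright, with its face lined up with the left lug. Lowering it.

Request:
{"name": "move_arm", "arguments": {
  "rows": [
    [[15,-3,0],-0.003,15],
    [[32,-3,0],-0.003,15],
    [[45,-3,0],-0.003,15],
    [[51,-3,0],-0.003,15],
    [[51,-3,5],-0.003,15],
    [[51,-3,10],-0.003,15],
    [[51,-3,14],-0.003,15],
    [[51,-3,14],-0.003,15]
  ]
}}

```text
clock: 6.28
position: [0.4896, -0.2381, 0.0491]
ee_rot: [0.708, 0.025, 0.705, -0.024]
contact_force: [0.4, -0.3, -2.1]
width: 0.0227
```

```bash
cat >> g.py <<'E'
def q(label=""):
    s,R=st(); u=np.array([np.cos(G[2]),np.sin(G[2]),0]); 
    F=s["contact_force"]; M=s["moment"]
    print(label,"t %.2f guide %s mm yaw %.4f Fx(guide) %.1f Fy %.1f Fz %.1f w %.4f"%(s["clock"],(guide(s["position"])*1e3).round(2),jaw(R)-G[2],F@u,F@[-u[1],u[0],0],F[2],s["width"]))
E
python3 - <<'E'
from g import *
q()
save("scene","pics/s4.png",(240,160,340,235),7)
save("top","pics/t4.png",(255,160,330,215),8)
q()
E
```

```text
t 6.28 guide [-89.18  60.48  49.07] mm yaw 0.0002 Fx(guide) 0.4 Fy -0.3 Fz -2.1 w 0.0227
 t 6.38 guide [-90.66  61.03  48.78] mm yaw 0.0002 Fx(guide) -0.3 Fy -0.5 Fz -1.9 w 0.0224
```

View pics/s4.png

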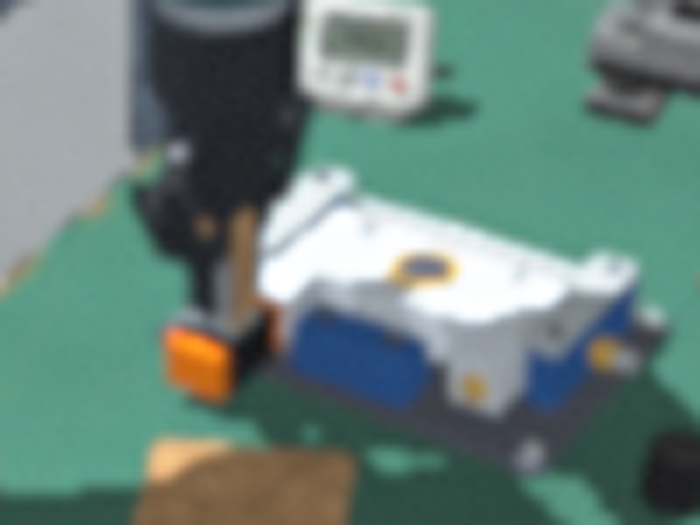

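View pics/t4.png

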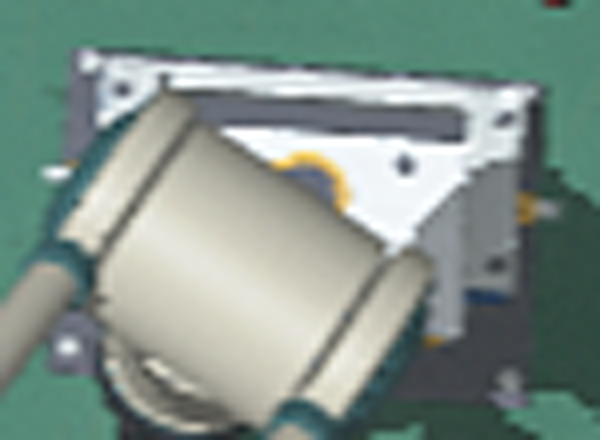

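Request:
{"name": "move_arm", "arguments": {
  "rows": [
    [[0,0,1],0,15],
    [[0,0,2],0,15],
    [[0,0,3],0,15],
    [[0,0,4],0,15],
    [[0,0,5],0,15],
    [[0,0,6],0,15],
    [[0,0,6],0,15]
  ]
}}

```text
clock: 6.97
position: [0.4945, -0.2379, 0.0488]
ee_rot: [0.707, 0.025, 0.706, -0.024]
contact_force: [-0.1, -0.4, -1.0]
width: 0.023
```

Run:
```python
from g import *
q()
viewer.get_image("scene");q()
```

```text
t 6.97 guide [-84.38  60.96  48.8 ] mm yaw 0.0002 Fx(guide) -0.1 Fy -0.4 Fz -1.0 w 0.0230
 t 7.02 guide [-84.56  61.04  48.74] mm yaw 0.0003 Fx(guide) 0.5 Fy 0.1 Fz -2.7 w 0.0226
```

Request:
{"name": "move_arm", "arguments": {
  "rows": [
    [[0,0,1],0,15],
    [[0,0,2],0,15],
    [[0,0,3],0,15],
    [[0,0,3],0,15]
  ]
}}

```text
clock: 7.35
position: [0.4965, -0.2379, 0.0486]
ee_rot: [0.707, 0.025, 0.707, -0.024]
contact_force: [-2.7, -0.0, -1.1]
width: 0.0229
```

Run:
```python
from g import *
q()
```

```text
t 7.35 guide [-82.39  61.14  48.57] mm yaw 0.0006 Fx(guide) -2.7 Fy -0.2 Fz -1.1 w 0.0229
```

Request:
{"name": "move_arm", "arguments": {
  "rows": [
    [[0,0,1],0,15],
    [[0,0,1.5],0,15]
  ]
}}

```text
clock: 7.52
position: [0.4969, -0.2377, 0.0484]
ee_rot: [0.706, 0.025, 0.708, -0.023]
contact_force: [-3.9, 0.4, -1.4]
width: 0.0228
```

Request:
{"name": "move_arm", "arguments": {
  "rows": [
    [[0,0,1],0,15],
    [[0,0,1.5],0,15]
  ]
}}

```text
clock: 7.68
position: [0.4978, -0.2374, 0.0482]
ee_rot: [0.705, 0.026, 0.708, -0.023]
contact_force: [-2.3, 2.3, -0.4]
width: 0.023
```

Request:
{"name": "move_arm", "arguments": {
  "rows": [
    [[0,0,1],0,15],
    [[0,0,1.5],0,15]
  ]
}}

```text
clock: 7.85
position: [0.4989, -0.2372, 0.0481]
ee_rot: [0.705, 0.026, 0.708, -0.023]
contact_force: [-3.8, 0.5, -1.8]
width: 0.0228
```

Run:
```python
from g import *
q()
```

```text
t 7.85 guide [-80.01  61.98  48.1 ] mm yaw 0.0009 Fx(guide) -3.8 Fy 0.2 Fz -1.8 w 0.0228
```

Request:
{"name": "move_arm", "arguments": {
  "rows": [
    [[0,0,1],0,15],
    [[0,0,2],0,15]
  ]
}}

```text
clock: 8.02
position: [0.5004, -0.2368, 0.048]
ee_rot: [0.704, 0.026, 0.709, -0.023]
contact_force: [-5.3, 1.8, 1.1]
width: 0.0228
```

Request:
{"name": "move_arm", "arguments": {
  "rows": [
    [[0,0,1],0,15],
    [[0,0,2],0,15]
  ]
}}

```text
clock: 8.18
position: [0.5017, -0.2363, 0.0478]
ee_rot: [0.704, 0.027, 0.71, -0.022]
contact_force: [-5.3, 1.9, 1.6]
width: 0.0226
```

Run:
```python
from g import *
q()
save("scene","pics/s5.png",(240,160,340,235),7)
q()
```

```text
t 8.18 guide [-77.27  63.04  47.76] mm yaw 0.0012 Fx(guide) -5.4 Fy 1.5 Fz 1.6 w 0.0226
 t 8.23 guide [-77.12  63.15  47.74] mm yaw 0.0011 Fx(guide) -5.2 Fy 2.2 Fz 0.6 w 0.0226
```

View pics/s5.png

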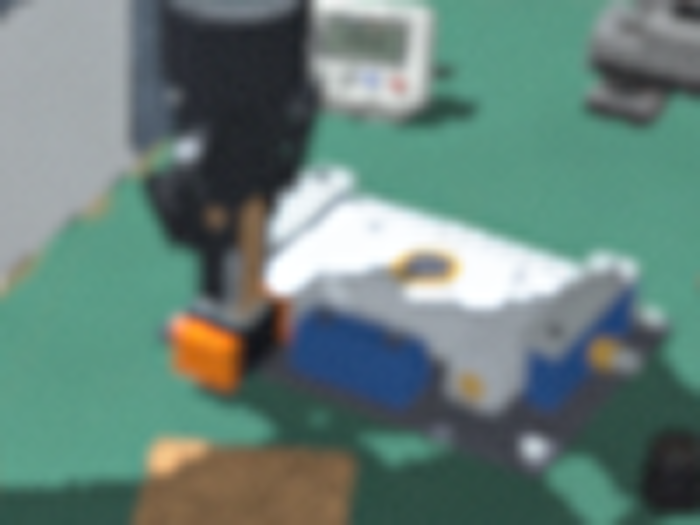

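Request:
{"name": "move_arm", "arguments": {
  "rows": [
    [[0,-0.5,1],0,15],
    [[0,-1,2],0,15],
    [[0,-1,2.5],0,15]
  ]
}}

```text
clock: 8.48
position: [0.5028, -0.2362, 0.0473]
ee_rot: [0.703, 0.027, 0.711, -0.021]
contact_force: [-6.2, 1.8, 1.2]
width: 0.023
```

Run:
```python
from g import *
q()
```

```text
t 8.48 guide [-76.15  63.29  47.26] mm yaw 0.0013 Fx(guide) -6.4 Fy 1.4 Fz 1.2 w 0.0230
```

Request:
{"name": "move_arm", "arguments": {
  "rows": [
    [[-0.5,-0.5,1],0,15],
    [[-1,-1,2],0,15],
    [[-1,-1,3],0,15],
    [[-1,-1,3],0,15]
  ]
}}

```text
clock: 8.82
position: [0.5033, -0.2361, 0.0474]
ee_rot: [0.701, 0.028, 0.713, -0.02]
contact_force: [-7.5, 1.9, 0.5]
width: 0.023
```

Run:
```python
from g import *
q()
```

```text
t 8.82 guide [-75.73  63.39  47.45] mm yaw 0.0020 Fx(guide) -7.6 Fy 1.4 Fz 0.5 w 0.0230
```

Request:
{"name": "move_arm", "arguments": {
  "rows": [
    [[0,0,-10],0,15],
    [[-2,0,-25],0,15],
    [[-2,-10,-40],0,15],
    [[-2,-45,-40],0,15],
    [[-2,-80,-40],0,15],
    [[-2,-110,-38],0,15],
    [[-2,-125,-30],0,15],
    [[-2,-125,-22],0,15]
  ]
}}

```text
clock: 9.48
position: [0.4748, -0.3651, 0.0491]
ee_rot: [0.703, 0.027, 0.711, -0.023]
contact_force: [0.1, 0.3, -1.7]
width: 0.0229
```

Run:
```python
from g import *
q(); rep(W(-.090,-.062,.0485),G[2])
save("scene","pics/s6.png",(240,160,340,235),7)
save("top","pics/t6.png",(255,160,330,215),8)
q()
```

```text
t 9.48 guide [-95.13 -67.25  49.14] mm yaw -0.0020 Fx(guide) 0.1 Fy 0.3 Fz -1.7 w 0.0229
t 9.48 pos [ 0.4748 -0.3651  0.0491] jaw -0.0718 xdir [-0.011  0.006 -1.   ] F [ 0.12  0.26 -1.74] M [-0.05 -0.06  0.04] w 0.0229 q6 -0.70
shift mm [0.6 5.3 5.1]
turn tool x [np.float64(-0.002), np.float64(3.14)]
 t 9.58 guide [-95.32 -62.87  48.67] mm yaw 0.0006 Fx(guide) 0.0 Fy 0.4 Fz -2.4 w 0.0231
```

View pics/s6.png

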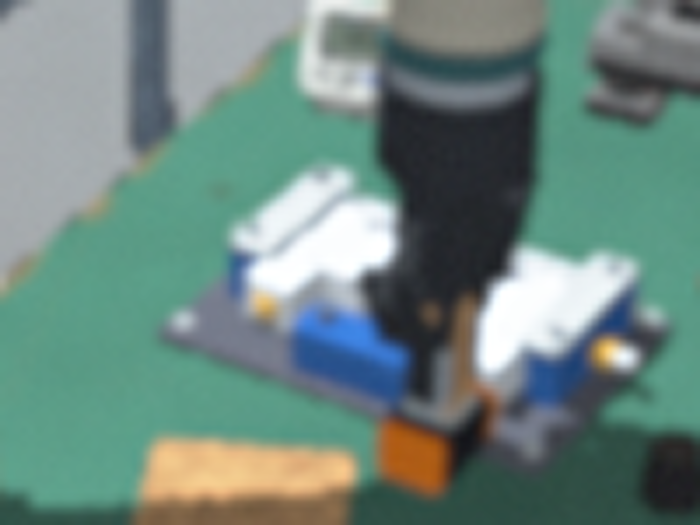

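View pics/t6.png

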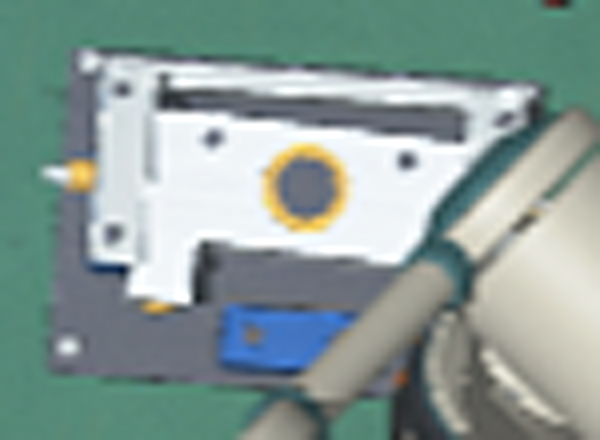

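Request:
{"name": "move_arm", "arguments": {
  "rows": [
    [[0,0.5,3],0,15],
    [[0,0.5,6],0,15],
    [[0,0.5,8],0,15],
    [[0,0.5,10],0,15],
    [[0,0.5,11],0,15],
    [[0,0.5,12],0,15],
    [[0,0.5,13],0,15]
  ]
}}

```text
clock: 10.17
position: [0.488, -0.3608, 0.0485]
ee_rot: [0.702, 0.028, 0.711, -0.021]
contact_force: [0.3, 0.6, -1.8]
width: 0.023
```

Run:
```python
from g import *
q()
```

```text
t 10.17 guide [-82.24 -62.1   48.53] mm yaw 0.0010 Fx(guide) 0.3 Fy 0.6 Fz -1.8 w 0.0230
```

Request:
{"name": "move_arm", "arguments": {
  "rows": [
    [[0,0,1],0,15],
    [[0,0,2],0,15],
    [[0,0,3],0,15],
    [[0,0,4],0,15],
    [[0,0,5],0,15],
    [[0,0,6],0,15],
    [[0,0,7],0,15]
  ]
}}

```text
clock: 10.75
position: [0.4947, -0.3617, 0.0483]
ee_rot: [0.702, 0.028, 0.712, -0.021]
contact_force: [-3.2, -1.5, -2.1]
width: 0.0229
```

Run:
```python
from g import *
q()
```

```text
t 10.75 guide [-75.5  -62.54  48.3 ] mm yaw 0.0009 Fx(guide) -3.1 Fy -1.7 Fz -2.1 w 0.0229
```

Request:
{"name": "move_arm", "arguments": {
  "rows": [
    [[0,0,1],0,15],
    [[0,0,2],0,15],
    [[0,0,3],0,15],
    [[0,0,4],0,15],
    [[0,0,5],0,15]
  ]
}}

```text
clock: 11.17
position: [0.4995, -0.3622, 0.0481]
ee_rot: [0.701, 0.028, 0.712, -0.021]
contact_force: [-5.8, -2.3, -1.6]
width: 0.023
```

Run:
```python
from g import *
q()
save("scene","pics/s7.png",(240,160,340,235),7)
save("top","pics/t7.png",(255,160,330,215),8)
q()
```

```text
t 11.17 guide [-70.72 -62.63  48.05] mm yaw 0.0010 Fx(guide) -5.6 Fy -2.7 Fz -1.6 w 0.0230
 t 11.27 guide [-70.33 -62.48  48.11] mm yaw 0.0009 Fx(guide) -3.4 Fy -2.0 Fz -2.2 w 0.0229
```

View pics/t7.png

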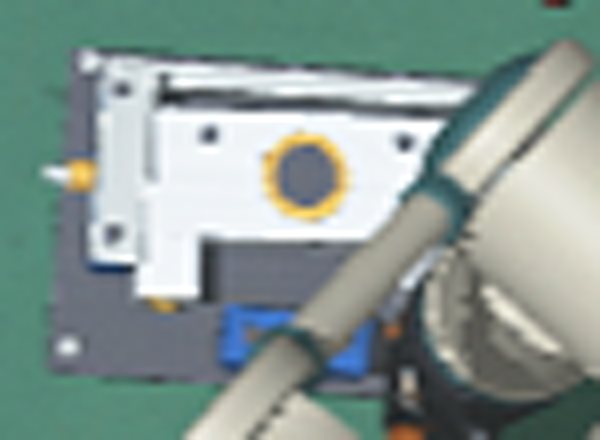

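Request:
{"name": "move_arm", "arguments": {
  "rows": [
    [[0,0,1],0,15],
    [[0,0,2],0,15],
    [[0,0,3],0,15],
    [[0,0,3.5],0,15]
  ]
}}

```text
clock: 11.6
position: [0.5018, -0.3621, 0.048]
ee_rot: [0.701, 0.028, 0.713, -0.021]
contact_force: [-8.3, -2.5, -0.4]
width: 0.0231
```

Run:
```python
from g import *
q()
```

```text
t 11.60 guide [-68.4  -62.38  47.98] mm yaw 0.0016 Fx(guide) -8.1 Fy -3.1 Fz -0.4 w 0.0231
```

Request:
{"name": "move_arm", "arguments": {
  "rows": [
    [[0,0,-12],0,15],
    [[-1,0,-28],0,15],
    [[-1,10,-46],0,15],
    [[-1,45,-47],0,15],
    [[-1,80,-45],0,15],
    [[-1,110,-38],0,15],
    [[-1,124,-28],0,15],
    [[-1,124,-20],0,15]
  ]
}}

```text
clock: 12.27
position: [0.491, -0.2329, 0.051]
ee_rot: [0.701, 0.028, 0.712, -0.019]
contact_force: [-1.0, -0.1, -2.7]
width: 0.0228
```

Run:
```python
from g import *
q()
save("top","pics/t8.png",(255,160,330,215),8)
save("scene","pics/s8.png",(240,160,340,235),7)
q()
```

```text
t 12.27 guide [-88.22  65.76  50.95] mm yaw 0.0032 Fx(guide) -0.9 Fy -0.2 Fz -2.7 w 0.0228
 t 12.37 guide [-85.95  61.66  51.18] mm yaw 0.0031 Fx(guide) 0.9 Fy -0.9 Fz -2.0 w 0.0228
```

View pics/t8.png

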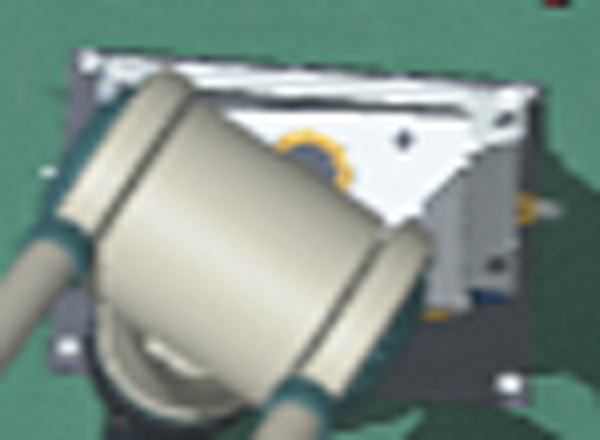

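View pics/s8.png

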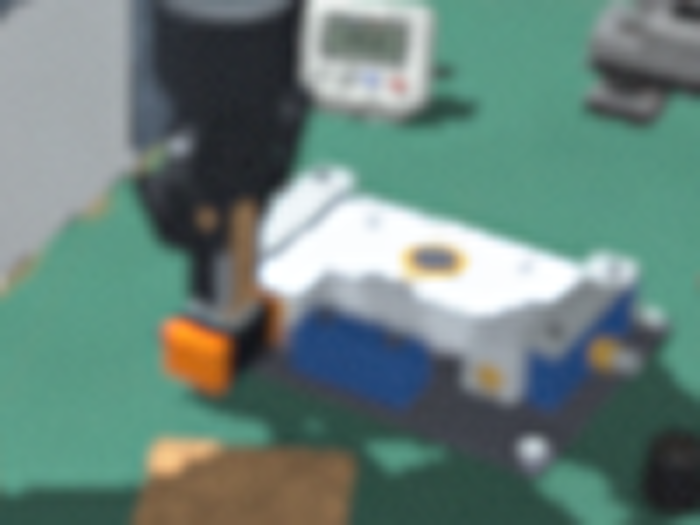

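Request:
{"name": "move_arm", "arguments": {
  "rows": [
    [[2.5,0,2],0.003,15],
    [[2.5,0,4],0.003,15],
    [[2.5,0,6],0.003,15],
    [[2.5,0,8],0.003,15],
    [[2.5,0,9.5],0.003,15],
    [[2.5,0,11],0.003,15],
    [[2.5,0,12],0.003,15],
    [[2.5,0,13],0.003,15]
  ]
}}

```text
clock: 13.03
position: [0.5044, -0.238, 0.0483]
ee_rot: [0.701, 0.028, 0.712, -0.021]
contact_force: [-5.0, -1.0, -0.6]
width: 0.0227
```

Run:
```python
from g import *
q()
```

```text
t 13.03 guide [-74.44  61.59  48.28] mm yaw 0.0006 Fx(guide) -4.9 Fy -1.4 Fz -0.6 w 0.0227
```

Request:
{"name": "move_arm", "arguments": {
  "rows": [
    [[0,0,1],0,15],
    [[0,0,2],0,15],
    [[0,0,3],0,15],
    [[0,0,4],0,15],
    [[0,0,5],0,15],
    [[0,0,6],0,15],
    [[0,0,7],0,15]
  ]
}}

```text
clock: 13.62
position: [0.5108, -0.2376, 0.0478]
ee_rot: [0.7, 0.028, 0.713, -0.021]
contact_force: [-4.9, 3.4, -0.2]
width: 0.0229
```

Run:
```python
from g import *
q()
```

```text
t 13.62 guide [-68.13  62.43  47.81] mm yaw 0.0008 Fx(guide) -5.1 Fy 3.0 Fz -0.2 w 0.0229
```

Request:
{"name": "move_arm", "arguments": {
  "rows": [
    [[0,0,1],0,15],
    [[0,0,2],0,15],
    [[0,-0.5,3],0,15],
    [[0,-0.5,4],0,15]
  ]
}}

```text
clock: 13.95
position: [0.5135, -0.2373, 0.0473]
ee_rot: [0.699, 0.029, 0.714, -0.02]
contact_force: [-5.9, 4.0, -0.4]
width: 0.0225
```

Run:
```python
from g import *
q()
```

```text
t 13.95 guide [-65.44  62.93  47.26] mm yaw 0.0009 Fx(guide) -6.2 Fy 3.6 Fz -0.4 w 0.0225
```

Request:
{"name": "move_arm", "arguments": {
  "rows": [
    [[0,0,-12],0,15],
    [[-2,0,-28],0,15],
    [[-2,-10,-48],0,15],
    [[-2,-45,-50],0,15],
    [[-2,-80,-48],0,15],
    [[-2,-110,-40],0,15],
    [[-2,-124,-26],0,15],
    [[-2,-124,-18],0,15]
  ]
}}

```text
clock: 14.62
position: [0.4907, -0.3663, 0.0491]
ee_rot: [0.702, 0.027, 0.711, -0.024]
contact_force: [0.4, -1.2, -1.1]
width: 0.0231
```

Run:
```python
from g import *
q()
save("top","pics/t9.png",(255,160,330,215),8)
save("scene","pics/s9.png",(240,160,340,235),7)
q(); print(st()[1].round(3))
```

```text
t 14.62 guide [-79.13 -67.4   49.06] mm yaw -0.0027 Fx(guide) 0.5 Fy -1.2 Fz -1.1 w 0.0231
 t 14.72 guide [-80.61 -62.59  48.38] mm yaw 0.0000 Fx(guide) 0.0 Fy 0.5 Fz -2.4 w 0.0229
[[-0.016  0.07   0.997]
 [ 0.011  0.998 -0.07 ]
 [-1.     0.01  -0.017]]
```

View pics/t9.png

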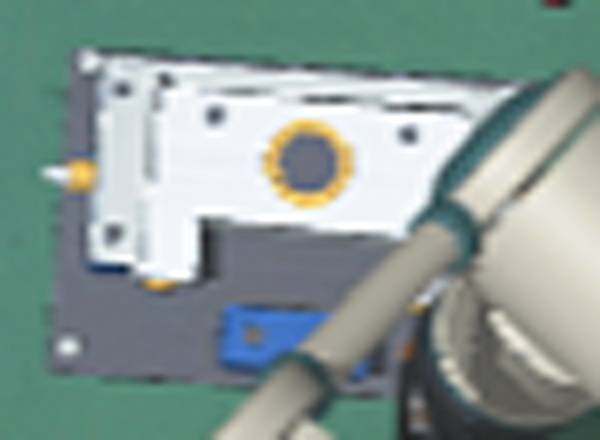

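View pics/s9.png

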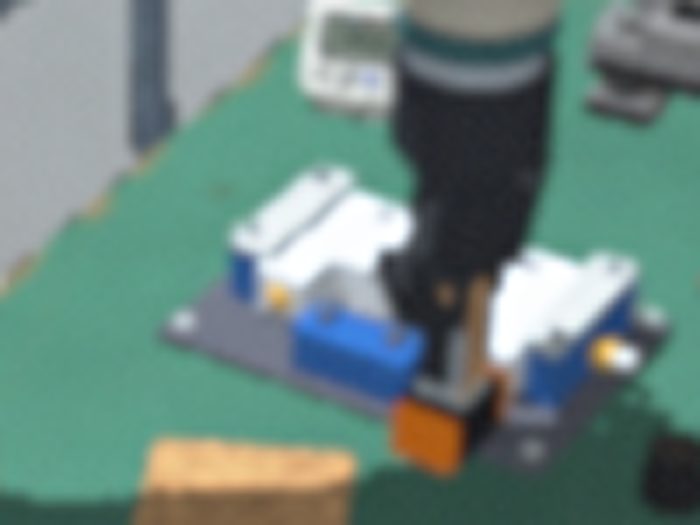

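Request:
{"name": "move_arm", "arguments": {
  "rows": [
    [[-0.5,0,2],0,15],
    [[-0.5,0,4],0,15],
    [[-0.5,0,6],0,15],
    [[-0.5,0,8],0,15],
    [[-0.5,0,10],0,15],
    [[-0.5,0,11],0,15],
    [[-0.5,0,12],0,15],
    [[-0.5,0,13],0,15]
  ]
}}

```text
clock: 15.38
position: [0.5026, -0.3622, 0.0487]
ee_rot: [0.701, 0.028, 0.713, -0.021]
contact_force: [-0.9, -0.3, -1.0]
width: 0.0229
```

Run:
```python
from g import *
q()
```

```text
t 15.38 guide [-67.63 -62.49  48.71] mm yaw 0.0002 Fx(guide) -0.9 Fy -0.4 Fz -1.0 w 0.0229
```

Request:
{"name": "move_arm", "arguments": {
  "rows": [
    [[0,0,1],0,15],
    [[0,0,2],0,15],
    [[0,0,3],0,15],
    [[0,0,4],0,15]
  ]
}}

```text
clock: 15.72
position: [0.5058, -0.3627, 0.0486]
ee_rot: [0.7, 0.028, 0.713, -0.021]
contact_force: [-3.1, -1.0, -1.2]
width: 0.023
```

Run:
```python
from g import *
q()
```

```text
t 15.72 guide [-64.36 -62.74  48.57] mm yaw 0.0003 Fx(guide) -3.0 Fy -1.2 Fz -1.2 w 0.0230
```

Request:
{"name": "move_arm", "arguments": {
  "rows": [
    [[0,0,1],0,15],
    [[0,0,2],0,15],
    [[0,0,3],0,15],
    [[0,0,3.5],0,15]
  ]
}}

```text
clock: 16.05
position: [0.5081, -0.3631, 0.0484]
ee_rot: [0.699, 0.028, 0.714, -0.021]
contact_force: [-7.4, -1.8, 0.8]
width: 0.0226
```

Run:
```python
from g import *
q()
save("top","pics/t10.png",(255,160,330,215),8)
q()
```

```text
t 16.05 guide [-62.04 -63.02  48.36] mm yaw 0.0008 Fx(guide) -7.3 Fy -2.3 Fz 0.8 w 0.0226
 t 16.10 guide [-62.02 -62.99  48.38] mm yaw 0.0009 Fx(guide) -6.1 Fy -1.5 Fz 0.3 w 0.0226
```

View pics/t10.png

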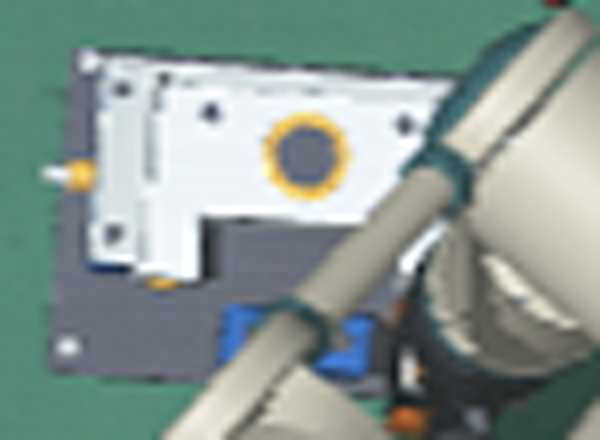

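Request:
{"name": "move_arm", "arguments": {
  "rows": [
    [[0,0,1],0,15],
    [[0,0,2],0,15],
    [[0,0,2],0,15]
  ]
}}

```text
clock: 16.35
position: [0.5082, -0.3631, 0.0483]
ee_rot: [0.698, 0.028, 0.716, -0.02]
contact_force: [-6.9, -1.5, 1.3]
width: 0.0228
```

Run:
```python
from g import *
q()
```

```text
t 16.35 guide [-61.89 -62.99  48.28] mm yaw 0.0016 Fx(guide) -6.8 Fy -2.0 Fz 1.3 w 0.0228
```

Request:
{"name": "move_arm", "arguments": {
  "rows": [
    [[0,0,-14],0,15],
    [[-1,0,-32],0,15],
    [[-1,10,-52],0,15],
    [[-1,45,-54],0,15],
    [[-1,80,-52],0,15],
    [[-1,110,-44],0,15],
    [[-1,124,-32],0,15],
    [[-1,124,-20],0,15]
  ]
}}

```text
clock: 17.02
position: [0.4978, -0.2342, 0.0512]
ee_rot: [0.698, 0.028, 0.715, -0.019]
contact_force: [-0.5, 0.0, -2.7]
width: 0.0226
```

Run:
```python
from g import *
q()
save("top","pics/t11.png",(255,160,330,215),8)
save("scene","pics/s11.png",(240,160,340,235),7)
q()
```

```text
t 17.02 guide [-81.28  64.94  51.22] mm yaw 0.0032 Fx(guide) -0.5 Fy -0.0 Fz -2.7 w 0.0226
 t 17.12 guide [-78.08  60.64  51.54] mm yaw 0.0034 Fx(guide) -0.6 Fy -0.1 Fz -2.1 w 0.0227
```

View pics/t11.png

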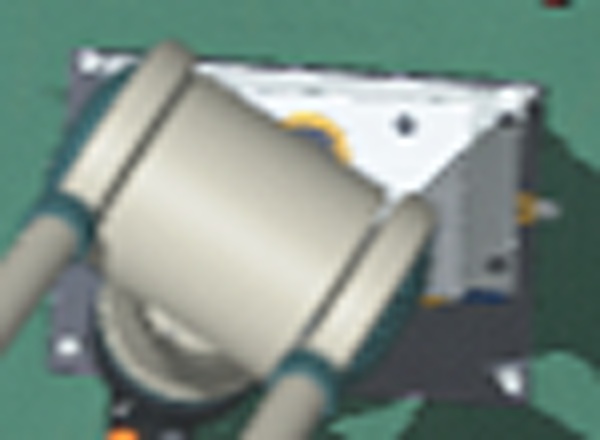

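View pics/s11.png

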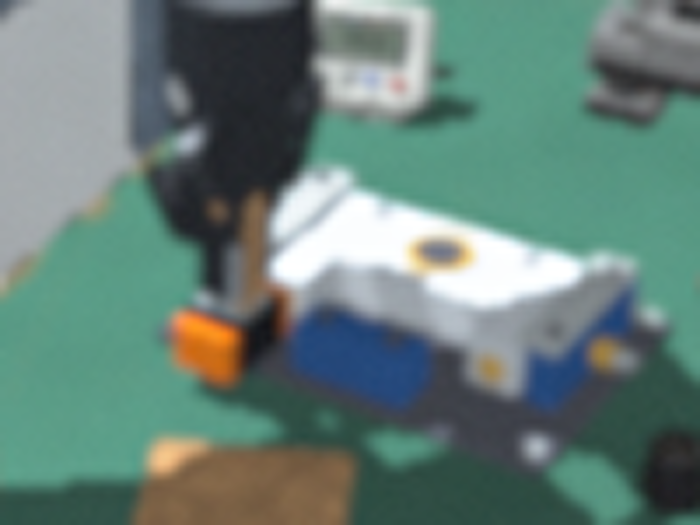

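Request:
{"name": "move_arm", "arguments": {
  "rows": [
    [[2.5,1,2],0.003,15],
    [[2.5,1,4],0.003,15],
    [[2.5,1,6],0.003,15],
    [[2.5,1,8],0.003,15],
    [[2.5,1,9.5],0.003,15],
    [[2.5,1,11],0.003,15],
    [[2.5,1,12],0.003,15],
    [[2.5,1,12.5],0.003,15]
  ]
}}

```text
clock: 17.78
position: [0.5133, -0.2386, 0.0488]
ee_rot: [0.7, 0.028, 0.714, -0.022]
contact_force: [0.4, 0.8, -2.8]
width: 0.0228
```

Run:
```python
from g import *
q()
```

```text
t 17.78 guide [-65.52  61.55  48.84] mm yaw 0.0002 Fx(guide) 0.4 Fy 0.9 Fz -2.8 w 0.0228
```

Request:
{"name": "move_arm", "arguments": {
  "rows": [
    [[0,0,1],0,15],
    [[0,0,2],0,15],
    [[0,0,3],0,15],
    [[0,0,3.5],0,15]
  ]
}}

```text
clock: 18.12
position: [0.5153, -0.2384, 0.0486]
ee_rot: [0.699, 0.028, 0.715, -0.021]
contact_force: [-4.2, 0.7, 0.4]
width: 0.0231
```

Run:
```python
from g import *
q()
```

```text
t 18.12 guide [-63.6   61.9   48.58] mm yaw 0.0006 Fx(guide) -4.2 Fy 0.4 Fz 0.4 w 0.0231
```

Request:
{"name": "move_arm", "arguments": {
  "rows": [
    [[0,0,1],0,15],
    [[0,0,2],0,15],
    [[0,0,3],0,15],
    [[0,0,3],0,15]
  ]
}}

```text
clock: 18.45
position: [0.5163, -0.2382, 0.0483]
ee_rot: [0.697, 0.028, 0.716, -0.021]
contact_force: [-6.0, -0.6, 2.0]
width: 0.0229
```

Run:
```python
from g import *
q()
```

```text
t 18.45 guide [-62.54  62.25  48.3 ] mm yaw 0.0012 Fx(guide) -5.9 Fy -1.0 Fz 2.0 w 0.0229
```

Request:
{"name": "move_arm", "arguments": {
  "rows": [
    [[0,0,1.5],0,15],
    [[0,0,3],0,15],
    [[0,0,4.5],0,15],
    [[0,0,4.5],0,15]
  ]
}}

```text
clock: 18.78
position: [0.5167, -0.2379, 0.0478]
ee_rot: [0.694, 0.028, 0.719, -0.02]
contact_force: [-10.2, -1.4, 3.8]
width: 0.0229
```

Run:
```python
from g import *
q(); print(st()[1][:,0].round(3))
save("top","pics/t12.png",(255,160,330,215),8)
save("scene","pics/s12.png",(240,160,340,235),7)
q()
```

```text
t 18.78 guide [-62.19  62.55  47.8 ] mm yaw 0.0028 Fx(guide) -10.0 Fy -2.1 Fz 3.8 w 0.0229
[-0.036  0.012 -0.999]
 t 18.88 guide [-62.16  62.51  47.8 ] mm yaw 0.0026 Fx(guide) -10.7 Fy -1.8 Fz 3.7 w 0.0227
```

View pics/s12.png

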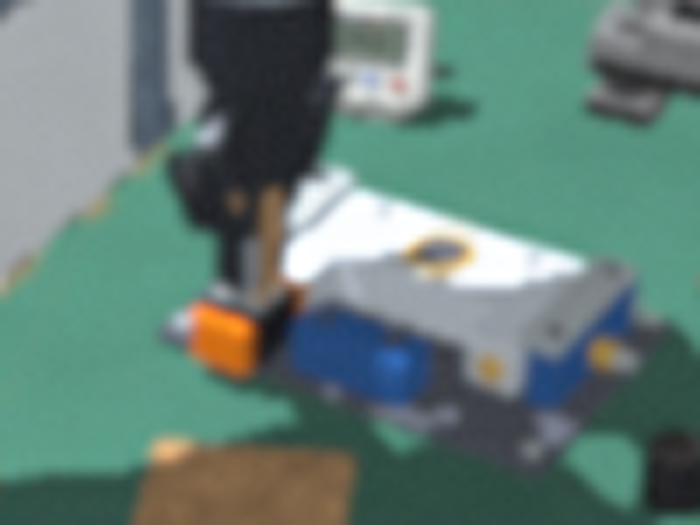

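Request:
{"name": "move_arm", "arguments": {
  "rows": [
    [[0,0,-14],0,15],
    [[-1,0,-32],0,15],
    [[-1,-10,-52],0,15],
    [[-1,-45,-54],0,15],
    [[-1,-80,-52],0,15],
    [[-1,-110,-44],0,15],
    [[-1,-125,-32],0,15],
    [[-1,-125,-20],0,15]
  ]
}}

```text
clock: 19.55
position: [0.4907, -0.3666, 0.0487]
ee_rot: [0.696, 0.027, 0.717, -0.023]
contact_force: [0.4, 0.5, -2.2]
width: 0.023
```

Run:
```python
from g import *
q(); print(st()[1][:,0].round(3))
save("top","pics/t13.png",(255,160,330,215),8)
save("scene","pics/s13.png",(240,160,340,235),7)
q();print(st()[1][:,0].round(3))
```

```text
t 19.55 guide [-79.17 -67.67  48.7 ] mm yaw -0.0013 Fx(guide) 0.4 Fy 0.5 Fz -2.2 w 0.0230
[-0.03   0.007 -1.   ]
 t 19.65 guide [-78.83 -63.46  48.17] mm yaw 0.0017 Fx(guide) -1.2 Fy 1.2 Fz -2.6 w 0.0231
[-0.031  0.011 -0.999]
```

View pics/s13.png

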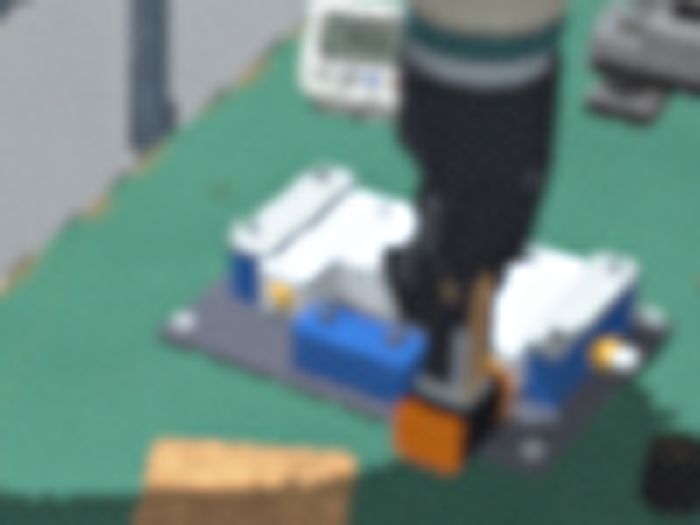

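View pics/t13.png

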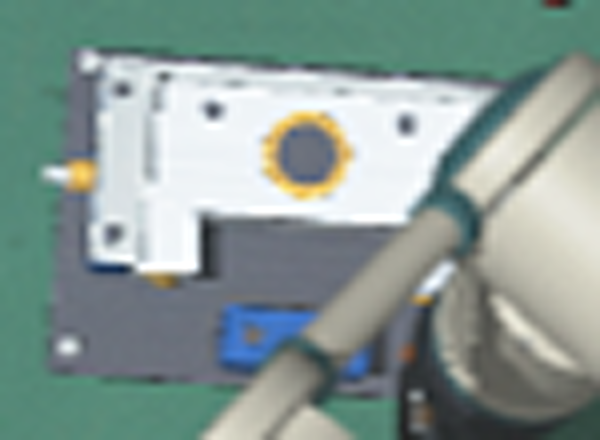

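Request:
{"name": "move_arm", "arguments": {
  "rows": [
    [[-0.7,1,2],0,15],
    [[-0.7,1,5],0,15],
    [[-0.7,1,8],0,15],
    [[-0.7,1,10.5],0,15],
    [[-0.7,1,12.5],0,15],
    [[-0.7,1,14],0,15],
    [[-0.7,1,15],0,15],
    [[-0.7,1,16],0,15]
  ]
}}

```text
clock: 20.32
position: [0.5074, -0.3624, 0.0484]
ee_rot: [0.695, 0.028, 0.718, -0.021]
contact_force: [-0.2, -1.1, -2.9]
width: 0.0227
```

Run:
```python
from g import *
q(); print(st()[1][:,0].round(3))
```

```text
t 20.32 guide [-62.82 -62.33  48.44] mm yaw 0.0018 Fx(guide) -0.2 Fy -1.1 Fz -2.9 w 0.0227
[-0.031  0.011 -0.999]
```

Request:
{"name": "move_arm", "arguments": {
  "rows": [
    [[0,0,1],0,15],
    [[0,0,2],0,15],
    [[0,0,3],0,15],
    [[0,0,4],0,15],
    [[0,0,4],0,15]
  ]
}}

```text
clock: 20.73
position: [0.5087, -0.3624, 0.0482]
ee_rot: [0.693, 0.028, 0.72, -0.02]
contact_force: [-7.1, -0.4, 2.0]
width: 0.0227
```

Run:
```python
from g import *
q(); print(st()[1][:,0].round(3))
```

```text
t 20.73 guide [-61.47 -62.27  48.21] mm yaw 0.0027 Fx(guide) -7.0 Fy -0.9 Fz 2.0 w 0.0227
[-0.037  0.012 -0.999]
```

Request:
{"name": "move_arm", "arguments": {
  "rows": [
    [[0,0,3],0,15],
    [[0,0,4],0,15],
    [[0,0,5],0,15],
    [[0,0,5.5],0,15],
    [[0,0,5.5],0,15]
  ]
}}

```text
clock: 21.15
position: [0.5092, -0.3624, 0.048]
ee_rot: [0.69, 0.028, 0.723, -0.019]
contact_force: [-10.4, -0.4, 4.4]
width: 0.0231
```

Run:
```python
from g import *
q(); print(st()[1][:,0].round(3))
```

```text
t 21.15 guide [-61.02 -62.21  48.03] mm yaw 0.0041 Fx(guide) -10.3 Fy -1.1 Fz 4.4 w 0.0231
[-0.047  0.014 -0.999]
```

Request:
{"name": "move_arm", "arguments": {
  "rows": [
    [[0,0,-14],0,15],
    [[-1,0,-32],0,15],
    [[-1,10,-52],0,15],
    [[-1,45,-54],0,15],
    [[-1,80,-52],0,15],
    [[-1,110,-44],0,15],
    [[-1,124,-32],0,15],
    [[-1,124,-20],0,15]
  ]
}}

```text
clock: 21.82
position: [0.4975, -0.2337, 0.0515]
ee_rot: [0.69, 0.028, 0.723, -0.018]
contact_force: [-0.3, -0.6, -2.1]
width: 0.0228
```

Run:
```python
from g import *
q()
save("top","pics/t14.png",(255,160,330,215),8)
save("scene","pics/s14.png",(240,160,340,235),7)
q();print(st()[1][:,0].round(3))
```

```text
t 21.82 guide [-81.67  65.35  51.53] mm yaw 0.0060 Fx(guide) -0.2 Fy -0.6 Fz -2.1 w 0.0228
 t 21.92 guide [-78.25  61.16  51.77] mm yaw 0.0059 Fx(guide) 0.7 Fy -0.9 Fz -2.0 w 0.0229
[-0.043  0.011 -0.999]
```

View pics/t14.png

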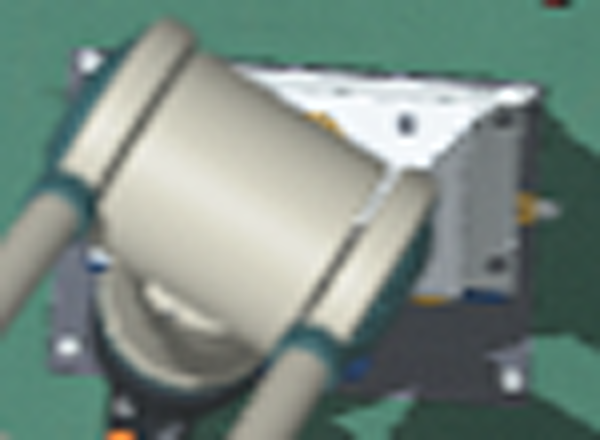

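View pics/s14.png

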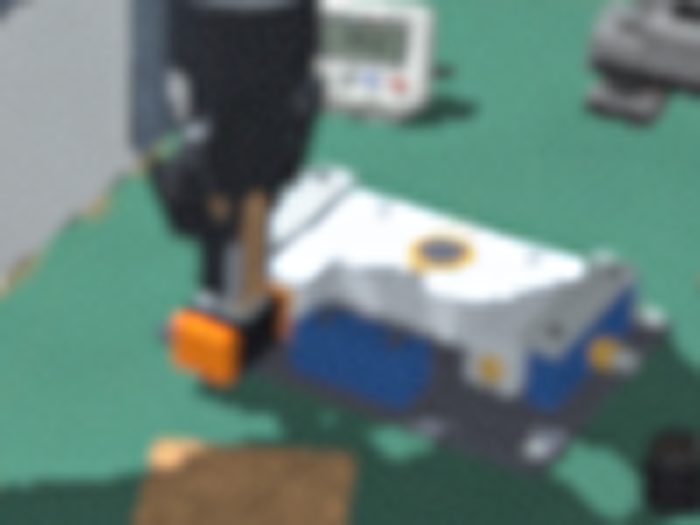

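Request:
{"name": "move_arm", "arguments": {
  "rows": [
    [[2,1,2],0.003,15],
    [[2,1,5],0.006,15],
    [[2,1,8],0.006,15],
    [[2,1,10.5],0.006,15],
    [[2,1,12.5],0.006,15],
    [[2,1,14],0.006,15],
    [[2,1,15],0.006,15],
    [[2,1,15],0.006,15]
  ]
}}

```text
clock: 22.58
position: [0.5156, -0.2382, 0.0491]
ee_rot: [0.691, 0.028, 0.722, -0.021]
contact_force: [0.4, -0.5, -1.7]
width: 0.0229
```

Run:
```python
from g import *
q(); print(st()[1][:,0].round(3))
```

```text
t 22.58 guide [-63.24  62.14  49.09] mm yaw -0.0001 Fx(guide) 0.5 Fy -0.5 Fz -1.7 w 0.0229
[-0.043  0.011 -0.999]
```

Request:
{"name": "move_arm", "arguments": {
  "rows": [
    [[0,0,1.5],0,15],
    [[0,0,3],0,15],
    [[0,0,4.5],0,15],
    [[0,0,6],0,15],
    [[0,0,7],0,15],
    [[0,0,7],0,15]
  ]
}}

```text
clock: 23.08
position: [0.5173, -0.238, 0.0485]
ee_rot: [0.687, 0.028, 0.726, -0.02]
contact_force: [-10.1, -1.4, 3.3]
width: 0.0228
```

Run:
```python
from g import *
q(); print(st()[1][:,0].round(3))
```

```text
t 23.08 guide [-61.62  62.48  48.49] mm yaw 0.0016 Fx(guide) -10.0 Fy -2.1 Fz 3.3 w 0.0228
[-0.054  0.013 -0.998]
```

Request:
{"name": "move_arm", "arguments": {
  "rows": [
    [[0,0,5],0,15],
    [[0,0,6],0,15],
    [[0,0,7],0,15],
    [[0,0,8],0,15],
    [[0,0,8],0,15],
    [[0,0,8],0,15]
  ]
}}

```text
clock: 23.58
position: [0.5177, -0.2376, 0.0477]
ee_rot: [0.681, 0.028, 0.731, -0.019]
contact_force: [-14.0, -1.1, 5.7]
width: 0.023
```

Run:
```python
from g import *
q(); print(st()[1][:,0].round(3))
viewer.get_image("scene"); q()
```

```text
t 23.58 guide [-61.19  62.86  47.71] mm yaw 0.0038 Fx(guide) -13.9 Fy -2.1 Fz 5.7 w 0.0230
[-0.07   0.015 -0.997]
 t 23.63 guide [-61.19  62.87  47.69] mm yaw 0.0038 Fx(guide) -12.7 Fy -3.1 Fz 6.1 w 0.0225
```

Request:
{"name": "move_arm", "arguments": {
  "rows": [
    [[0,0,-4],0,15],
    [[-3,0,-4],0,15],
    [[-3,0,-4],-0.004,15],
    [[-3,-0.5,-4],-0.004,15]
  ]
}}

```text
clock: 23.97
position: [0.5153, -0.2382, 0.0514]
ee_rot: [0.683, 0.026, 0.73, -0.018]
contact_force: [-0.2, 0.7, -2.2]
width: 0.023
```

Run:
```python
from g import *
q(); print(st()[1][:,0].round(3))
```

```text
t 23.97 guide [-63.55  62.11  51.42] mm yaw 0.0078 Fx(guide) -0.3 Fy 0.7 Fz -2.2 w 0.0230
[-0.067  0.014 -0.998]
```

Request:
{"name": "move_arm", "arguments": {
  "rows": [
    [[0,0,3],0.008,15],
    [[0,0,5],0.008,15],
    [[-0.5,0,7],0.008,15],
    [[-0.5,0,9],0.008,15],
    [[-0.5,0,11],0.008,15],
    [[-0.5,0,12],0.008,15],
    [[-0.5,0,12],0.008,15],
    [[-0.5,0,12],0.008,15]
  ]
}}

```text
clock: 24.63
position: [0.5185, -0.2381, 0.0509]
ee_rot: [0.675, 0.029, 0.737, -0.019]
contact_force: [-16.3, -1.1, 9.0]
width: 0.0229
```

Run:
```python
from g import *
q(); print(st()[1][:,0].round(3))
for i in range(4): viewer.get_calibration("top"); viewer.get_image("scene"); q()
```

```text
t 24.63 guide [-60.39  62.48  50.89] mm yaw 0.0023 Fx(guide) -16.2 Fy -2.3 Fz 9.0 w 0.0229
[-0.086  0.017 -0.996]
 t 24.68 guide [-60.37  62.49  50.9 ] mm yaw 0.0023 Fx(guide) -17.1 Fy -3.3 Fz 8.9 w 0.0227
 t 24.73 guide [-60.39  62.49  50.86] mm yaw 0.0022 Fx(guide) -17.3 Fy -2.4 Fz 8.7 w 0.0229
 t 24.78 guide [-60.41  62.48  50.89] mm yaw 0.0022 Fx(guide) -16.6 Fy -2.9 Fz 9.2 w 0.0229
 t 24.83 guide [-60.4   62.48  50.89] mm yaw 0.0021 Fx(guide) -16.2 Fy -3.4 Fz 8.5 w 0.0226
```

Run:
```python
from g import *
f=[]
for i in range(12): 
    viewer.get_image("scene"); s,R=st(); f.append(s["contact_force"])
print(np.mean(f,0)); q()
save("top","pics/t15.png",(255,160,330,215),8)
```

```text
[-17.36904067  -1.69786446   9.06819194]
 t 25.43 guide [-60.39  62.48  50.88] mm yaw 0.0022 Fx(guide) -17.5 Fy -2.3 Fz 8.8 w 0.0228
```

View pics/t15.png

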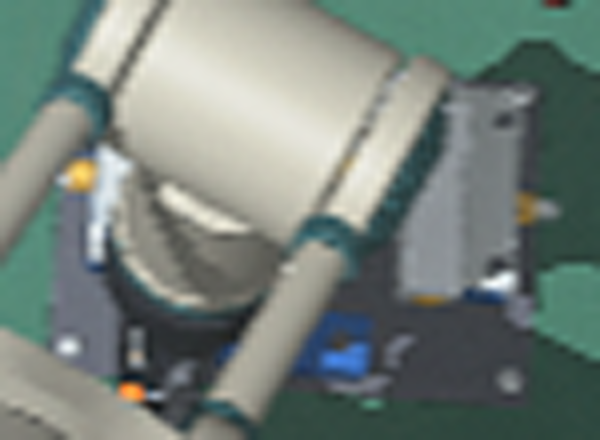

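Request:
{"name": "move_arm", "arguments": {
  "rows": [
    [[0,0,-5],0,15],
    [[0,0,-20],0,15],
    [[0,0,-40],0,15],
    [[-15,0,-65],0,15],
    [[-30,0,-90],0,15],
    [[-40,0,-115],0,15],
    [[-45,0,-130],0,15],
    [[-45,0,-140],0,15]
  ]
}}

```text
clock: 26.15
position: [0.3831, -0.2297, 0.1091]
ee_rot: [0.677, 0.029, 0.736, -0.02]
contact_force: [-0.2, -0.3, -2.3]
width: 0.023
```

Run:
```python
from g import *
q(); print(st()[1].round(3))
save("top","pics/t16.png",(255,160,330,215),8)
save("scene","pics/s16.png",(240,150,340,235),7)
```

```text
t 26.15 guide [-196.02   61.37  109.07] mm yaw 0.0015 Fx(guide) -0.1 Fy -0.3 Fz -2.3 w 0.0230
[[-0.083  0.069  0.994]
 [ 0.015  0.998 -0.068]
 [-0.996  0.009 -0.084]]
```

View pics/t16.png

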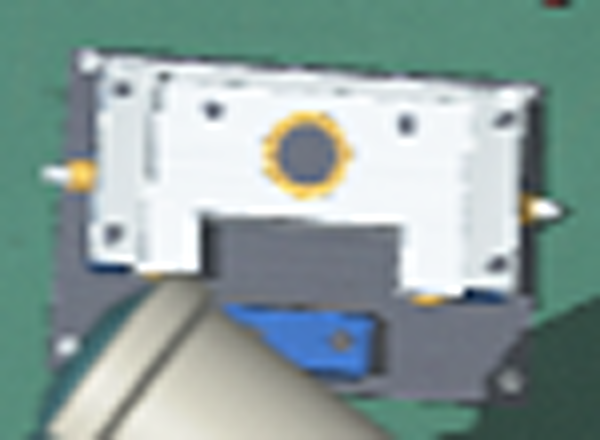

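View pics/s16.png

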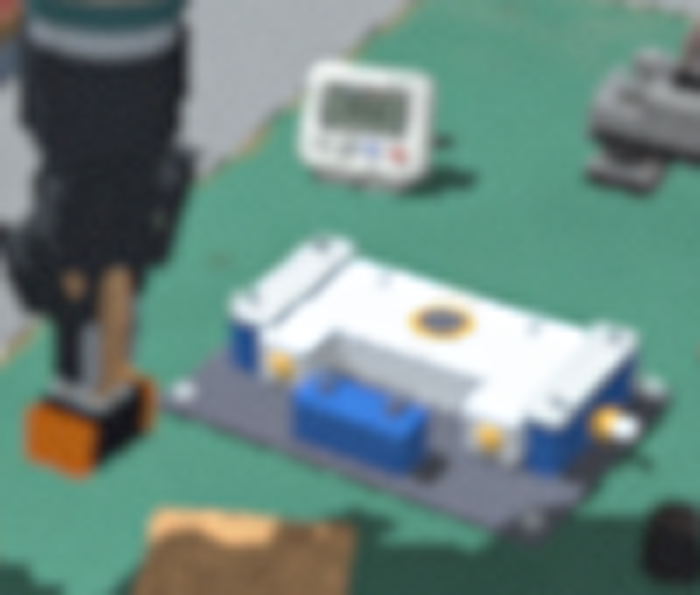

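Run:
```python
import cv2,numpy as np
for f in("t1","t16"):
    im=cv2.imread(f"pics/{f}.png",0).astype(float)
    k=8 if f=="t16" else 5.2
    pts=dict(holeL=(213,110),holeR=(407,124),sUL=(122,89),sUR=(506,120),sLL=(113,233),sLR=(497,264)) if f=="t16" else dict(holeL=(267,124),holeR=(393,133),sUL=(209,84),sUR=(458,103),sLL=(204,178),sLR=(453,198))
    c={}
    for n,(x,y) in pts.items():
        r=int(1.7*k); w=im[y-r:y+r+1,x-r:x+r+1]; d=np.clip(np.percentile(w,70)-w-15,0,None)
        yy,xx=np.mgrid[-r:r+1,-r:r+1]; c[n]=np.array([x+(d*xx).sum()/d.sum(),y+(d*yy).sum()/d.sum()])/k
    sl=lambda a,b:(c[b]-c[a])[1]/(c[b]-c[a])[0]
    print(f,round(sl("holeL","holeR"),4),round(sl("sUL","sUR"),4),round(sl("sLL","sLR"),4))
```

```text
t1 0.0746 0.078 0.0802
t16 0.0742 0.078 0.0802
```

Run:
```python
from g import *
s,R=st(); t=np.array([*P["Pd"][:2],.003]); h=.0386
for z in (.035,.005): print((R.T@((t+[0,0,z]-R[:,0]*h)-s["position"])*1e3).round(1))
```

```text
[ 28.5 -68.9  27.5]
[ 58.3 -69.2  30.1]
```

Request:
{"name": "move_arm", "arguments": {
  "rows": [
    [[0,-25,8],0,15],
    [[5,-50,18],0,15],
    [[20,-65,26],0,15],
    [[28,-69,28],0,15],
    [[42,-69,29],0,15],
    [[52,-69,30],0,15],
    [[57,-69,30],0,15],
    [[57,-69,30],0,15]
  ]
}}

```text
clock: 26.92
position: [0.4019, -0.2976, 0.0461]
ee_rot: [0.675, 0.03, 0.737, -0.018]
contact_force: [0.1, 0.6, -1.1]
width: 0.0227
```

Run:
```python
from g import *
viewer.get_image("top")
s,R=st(); t=np.array([*P["Pd"][:2],.003]); h=.0386
rep(); print("bottom centre",(s["position"]+R[:,0]*h-t).round(4)); print((R.T@(t-R[:,0]*h-s["position"])*1e3).round(1))
save("scene","pics/s17.png",(240,170,320,245),8)
save("top","pics/t17.png",(262,200,322,260),8)
```

```text
t 26.97 pos [ 0.4024 -0.2982  0.047 ] jaw -0.0682 xdir [-0.087  0.018 -0.996] F [ 0.37  0.29 -3.05] M [-0.   -0.06 -0.01] w 0.0228 q6 -0.64
bottom centre [-0.0003  0.0012  0.0056]
[ 5.5 -1.2  0.9]
```

View pics/s17.png

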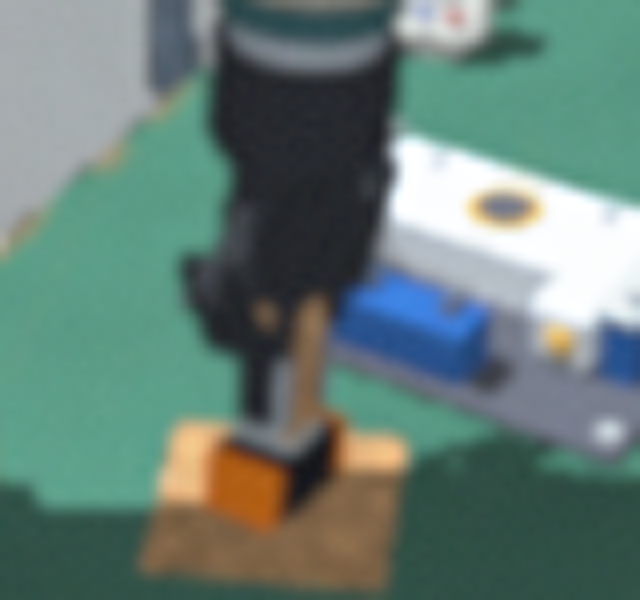

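Request:
{"name": "move_arm", "arguments": {
  "rows": [
    [[1,-1,1],0,15],
    [[2,-1,1],0,15],
    [[3,-1,1],0,15],
    [[3.5,-1,1],0,15]
  ]
}}

```text
clock: 27.4
position: [0.4038, -0.3, 0.0448]
ee_rot: [0.676, 0.029, 0.736, -0.02]
contact_force: [1.2, 0.4, -2.7]
width: 0.023
```

Run:
```python
from g import *
rep()
```

```text
t 27.40 pos [ 0.4038 -0.3     0.0448] jaw -0.0683 xdir [-0.084  0.016 -0.996] F [ 1.22  0.4  -2.69] M [-0.04 -0.07 -0.02] w 0.0230 q6 -0.64
```

Request:
{"name": "move_arm", "arguments": {
  "rows": [
    [[1,0,0],0,15],
    [[2,0,0],0,15],
    [[3,0,0],0,15],
    [[3,0,0],0,15]
  ]
}}

```text
clock: 27.73
position: [0.4037, -0.3001, 0.0432]
ee_rot: [0.676, 0.029, 0.736, -0.02]
contact_force: [-1.1, 2.0, 8.2]
width: 0.0225
```

Run:
```python
from g import *
rep()
```

```text
t 27.73 pos [ 0.4037 -0.3001  0.0432] jaw -0.0685 xdir [-0.084  0.015 -0.996] F [-1.08  2.04  8.16] M [0.29 0.19 0.04] w 0.0225 q6 -0.64
```

Request:
{"name": "move_arm", "arguments": {
  "rows": [
    [[0,0,0],0,24],
    [[0,0,0],0,28],
    [[0,0,0],0,32],
    [[0,0,0],0,38],
    [[0,0,0],0,46],
    [[0,0,0],0,60],
    [[0,0,0],0,75],
    [[0,0,0],0,85]
  ],
  "force": 40
}}

```text
clock: 28.4
position: [0.4038, -0.3001, 0.0431]
ee_rot: [0.676, 0.029, 0.736, -0.02]
contact_force: [-0.3, 0.1, -0.8]
width: 0.0797
```

Run:
```python
from g import *
rep()
save("scene","pics/s18.png",(240,170,320,245),8)
rep()
```

```text
t 28.40 pos [ 0.4038 -0.3001  0.0431] jaw -0.0685 xdir [-0.084  0.016 -0.996] F [-0.31  0.12 -0.85] M [-0.02 -0.05  0.04] w 0.0797 q6 -0.64
t 28.45 pos [ 0.4038 -0.3001  0.0431] jaw -0.0685 xdir [-0.084  0.016 -0.996] F [-0.42  0.33  0.65] M [-0.02 -0.06 -0.03] w 0.0850 q6 -0.64
```

View pics/s18.png

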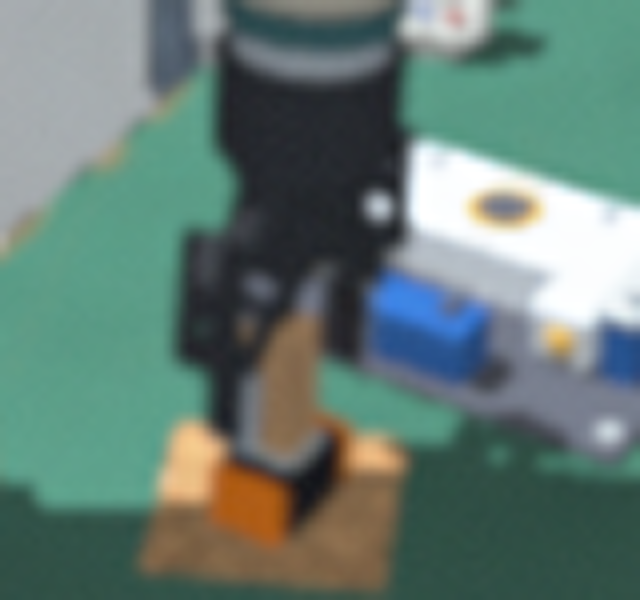

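Request:
{"name": "move_arm", "arguments": {
  "rows": [
    [[-8,0,0],0,85],
    [[-20,0,-2],0,85],
    [[-40,0,-3],0,85],
    [[-65,0,-6],0,85],
    [[-95,0,-8],0,85],
    [[-125,0,-10],0,85],
    [[-150,0,-13],0,85],
    [[-160,0,-14],0,85]
  ]
}}

```text
clock: 29.12
position: [0.4046, -0.3029, 0.2081]
ee_rot: [0.678, 0.027, 0.734, -0.022]
contact_force: [-0.5, -0.8, -0.1]
width: 0.0849
```

Run:
```python
from g import *
rep()
M2=[*P["Pd"][:2],G[2]]
L=[(rect(P["Pd"],-.05,.05,-.05,.05,.003),(255,0,255)),(rect(M2,-.03,.03,-.018,.018,.003),(0,255,0)),(rect(M2,-.012,.012,-.012,.012,.095),(0,255,255))]
ov("scene",(245,180,325,248),L,"pics/s19.png",7)
save("scene","pics/s20.png",None,1.5)
rep()
```

```text
t 29.12 pos [ 0.4046 -0.3029  0.2081] jaw -0.0688 xdir [-0.078  0.011 -0.997] F [-0.5  -0.78 -0.05] M [-0.04 -0.07 -0.02] w 0.0849 q6 -0.67
t 29.22 pos [ 0.4042 -0.3025  0.2059] jaw -0.0687 xdir [-0.08   0.012 -0.997] F [ 0.44  0.08 -0.99] M [-0.03 -0.02 -0.01] w 0.0849 q6 -0.67
```

View pics/s19.png

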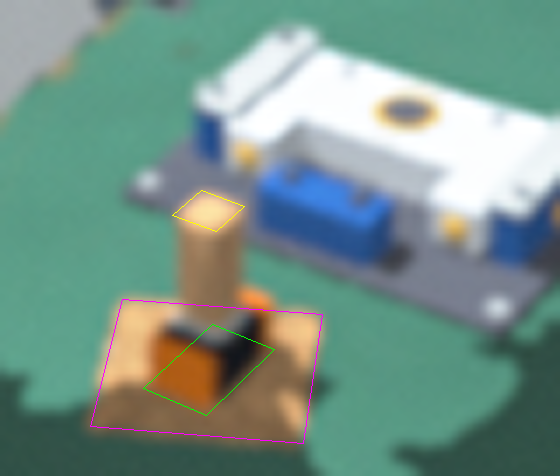

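View pics/s20.png

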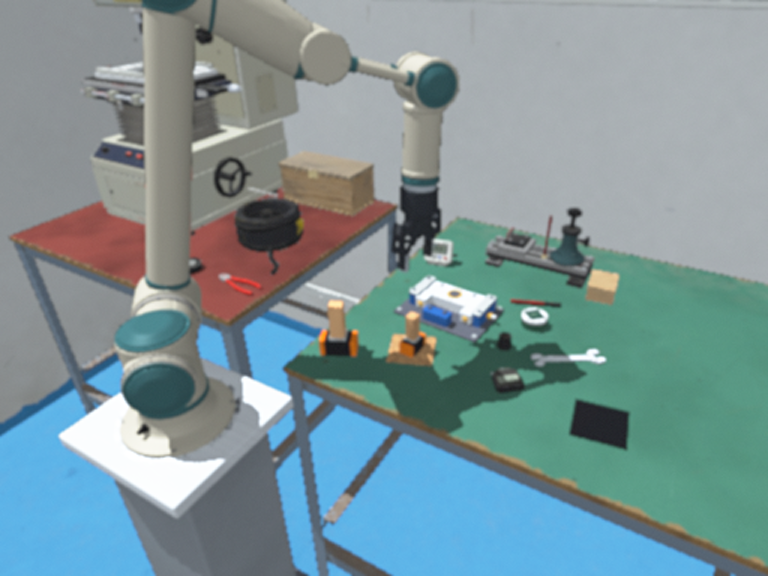

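The mallet stands upright, within about 1–2 mm of the predicted pad centre. I'll move the arm clear for a last top view.

Request:
{"name": "move_arm", "arguments": {
  "rows": [
    [[-20,20,-10],0,85],
    [[-30,50,-30],0,85],
    [[-30,85,-55],0,85],
    [[-30,120,-80],0,85],
    [[-30,155,-105],0,85],
    [[-30,190,-110],0,85],
    [[-30,215,-110],0,85],
    [[-30,215,-110],0,85]
  ]
}}

```text
clock: 29.88
position: [0.3097, -0.0763, 0.2445]
ee_rot: [0.677, 0.028, 0.736, -0.018]
contact_force: [-0.2, -0.5, 0.3]
width: 0.0847
```

Run:
```python
from g import *
viewer.get_image("top"); viewer.get_image("top")
H=[G[0],G[1],G[2]]
I2=[*W(.028,0,0)[:2],G[2]]
M2=[*P["Pd"][:2],G[2]]
ov("top",(255,160,330,255),[(rect(P["Pd"],-.05,.05,-.05,.05,.003),(255,0,255)),(rect(M2,-.012,.012,-.012,.012,.095),(0,255,255))],"pics/t21.png",6)
im=viewer.get_image("top").astype(float).mean(2)[160:210,255:330]; k=8
im=cv2.resize(im,None,fx=k,fy=k,interpolation=cv2.INTER_CUBIC)
cv2.imwrite("pics/t22.png",cv2.resize(viewer.get_image("top")[160:215,255:330],None,fx=8,fy=8,interpolation=cv2.INTER_CUBIC)[:,:,::-1])
rep()
```

```text
t 30.13 pos [ 0.3121 -0.0816  0.2453] jaw -0.0696 xdir [-0.081  0.012 -0.997] F [-0.56 -0.47 -0.15] M [ 0.02 -0.02 -0.01] w 0.0853 q6 -0.37
```

View pics/t21.png

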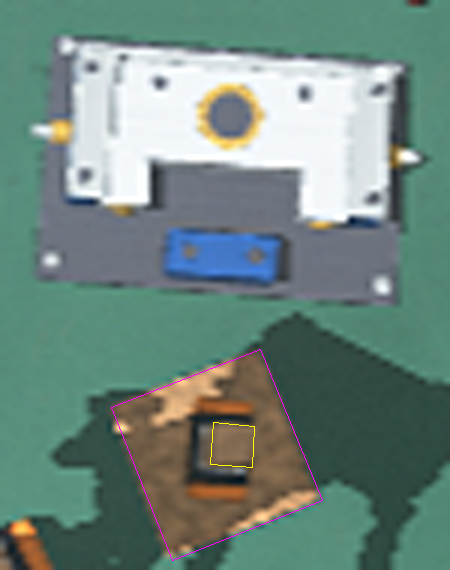

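View pics/t22.png

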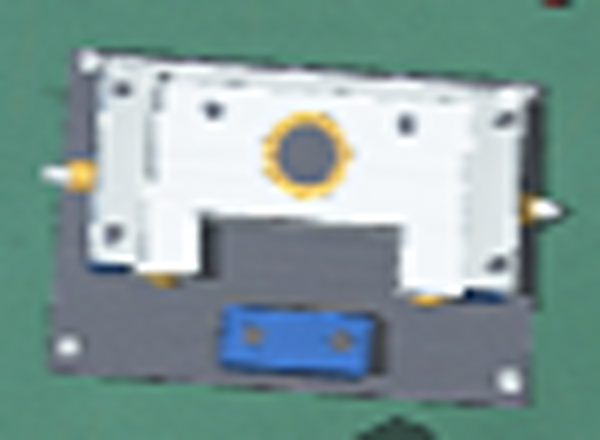

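Run:
```python
from g import *
manip.sign_off(); rep()
```

```text
the job is handed in; nothing more can be done
the job is handed in; nothing more can be done
```

The insert is home against the stop bar, and the mallet stands upright in the middle of its cork pad. I handed the job in at about 30 s, well inside the 72 s limit.

**Working it in:** I used the 60 mm mallet from the cork pad and pressed the lugs in turn, left, right, left, right, left, right, left. I changed sides each time the resistance rose.

**Reaching the stop:** Both lugs ended at positions that no longer moved, the right at up to about 10 N and the left at 10, 14 and 17 N.

**Last press:** I held the left lug at about 17 N along the guide for roughly 1.2 s, counting only the steady part; the target was 18 N. No reading in the travel direction passed about 17.5 N. There was also about 9 N upward, so the total was nearer 20 N.

**Last checks that disagreed slightly:**
- **Squareness:** The top view shows the insert flush with the bar. The top-face holes and the mallet contact points put it about 5 mrad one way from the guide, and the lug fronts about 10 mrad the other way. I take these as measurement error and the insert as square.
- **Mallet tilt:** The gripper tilted about 0.08 rad from the repeated presses, so the mallet rocked flat when I let go. Both views show it upright, within about 2 mm of the pad's middle.

The gripper never touched the insert. I saw no bystander moved, though I did not check each one individually.

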